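# Load a handle into the feeder through its sprung flaps

### The job

Load the loose handle into the handle feeder: lay it crosswise on the open infeed deck, then push it square through the pair of sprung flaps until you feel it come up against the hidden bumpers of the stop inside. Press it home gently, never hard, and leave it lying flat against the bumpers with both flaps shut behind it; the whisk head and the glue bottle stay where they are.

Things in the scene. Friction and masses are not known exactly. Their poses are not given: they have to be found in the camera images.
- feeder: Flat aluminium handle feeder, 302 x 210 mm, fixed on the bench right of the sealing press. Origin at bench level below the middle of the flap line; x points into the feeder (push direction), y to its left, z up. Behind the flaps, to x = 140 mm, a channel 178 mm wide under a steel roof (underside z = 62, top z = 65 mm); from x = 140 to 170 mm a housing up to 90 mm high.
- infeed (a point): Point on the open infeed deck, 65 mm in front of the flap line (feeder x = -65, y = 0, z = 12 mm); axes as the feeder. The flat deck (z = 12 mm) runs from x = -120 to 0 mm between flared side cheeks 16 mm high, 198 mm apart at x = -100 and 179 mm at x = -10: room to lay a handle across. It drags a handle with under 1 N.
- cutout (a point): Middle of the finger cut-out, at roof height (feeder x = 40, y = 0, z = 65 mm); axes as the feeder. The gap between the flaps and through the roof, 78 mm wide (y = -39 to 39), x = -6 to 109 mm, open from above: shut fingers can push the middle of a handle all the way in from here.
- stop_zone (a point): Middle of the hidden stop's range (feeder x = 88, y = 0, z = 24 mm). Under the roof two rubber bumpers (y = -60, +60 mm) face the handle; the stop is reset each time, faces anywhere from feeder x = 71 to 105 mm and not readable, so a handle against them has its centre at x = 58 to 92 mm. They yield 1 mm per 4 N. 2 to 5 N is home; over 8 N on them is too hard.
- handle_mid (a point): Centre (half-way up) of the loose teal tool handle, 170 mm long (its x axis), 26 mm wide between its flat sides (31 mm at its widest), 21 mm high, about 50 g; lies flat on the bench left of the sealing press. In the feeder it lies across, its x axis along the feeder's y (either way round).
- flap_left (a joint): Left sprung steel flap of the feeder, 45 mm wide (y = 42 to 87 mm), hung from a pin at x = 0, z = 60.5 mm, with a black 12 mm plastic roller along its lower edge (front of roller at x = -12 mm, 3 mm above the deck). 0 = shut, opens inwards only, to 1.4 rad; about 1.15 rad while resting on a handle. Opens with about 1 N and falls shut once the handle's rear side is 42 mm past x = 0.
- flap_right (a joint): Right flap, the mirror image of the left one (y = -42 to -87 mm); 0 = shut, opens inwards to 1.4 rad.
- whisk: Loose wire whisk head, 144 x 35 x 39 mm, lying behind the handle; origin under its middle. A bystander.
- glue_bottle: White glue bottle with a red pointed cap, 42 mm across, 121 mm tall, standing near the back left of the press; origin under its middle. A bystander.

How it is judged:
On the way, in this order (a step that is already met when the one before it is completed fails the run):
1. the handle lies crosswise on the infeed deck in front of the flaps (x of handle_mid in the frame of feeder between -0.12 and -0.02 m and y of handle_mid in the frame of feeder between -0.025 and 0.025 m and height (world z) of handle_mid below 0.03 m and angle between the x axis of handle_mid and the y axis of feeder, either way round below 0.25 rad), for 0.1 s.
2. the handle is pressed against the bumpers inside, past the flaps (x of handle_mid in the frame of feeder above 0.052 m and angle between the x axis of handle_mid and the y axis of feeder, either way round below 0.08 rad and contact force between handle and bumpers above 1 N), for 0.1 s.
At the end, for the whole second after the job is handed in: the handle lies flat and square (within 0.06 rad) in the channel past the flaps, within 3 mm of the bumpers, at rest, and both flaps hang shut (below 0.08 rad) (x of handle_mid in the frame of bumpers above 0.055 m and x of handle_mid in the frame of feeder above 0.052 m and angle between the x axis of handle_mid and the y axis of feeder, either way round below 0.06 rad and angle between handle_mid's own z axis and vertical below 0.15 rad and value of joint each of flap_left, flap_right below 0.08 rad and linear speed of handle below 0.01 m/s); the robot touches nothing.
It fails at once if the handle is pressed on the bumpers with over 8 N, or jammed against the feeder with over 40 N (contact force between handle and bumpers above 8 N or contact force between handle and feeder above 40 N).
It fails at once if the whisk head or the glue bottle is moved more than 30 mm (distance of any of whisk, glue_bottle from where it was at the start of the episode above 0.03 m).
It also fails if it takes over 54 s, if anything falls off the work surface, if the arm or the gripper's body presses on something with over 40 N, if the wrist force passes 120 N, or if a joint passes its speed limit or range.

### The arm

A 6-joint arm with a two-finger parallel gripper is mounted at the origin on a cart in front of the work surface, level with it; the furniture and walls round the work are solid. World frame = base frame: x ahead of the robot, y to its left, z up, the work surface at z = 0. Lengths are in m, angles in rad, forces in N, time in s.
With the tool pointing down it reaches from about 0.275 to 0.75 m from the base axis. Payload 10.2 kg.
Tool frame: the origin (TCP) lies at the very end of the fingers, on their centre line; the grasp point (between the pads) lies 19 mm behind it (robot.grip_depth is the distance from the TCP to the grasp point, in m); x points along the fingers, y is the direction in which the jaws open and shut, and the axes are right-handed (so a half turn about x gives the same grasp; the last joint's range is limited). The gripper opens to 88 mm and grips with 3 to 60 N. Pads are 18 mm wide; open, the fingers measure 123 mm over their backs; the gripper's body (75 mm by 187 mm) begins 45 mm behind the grasp point.
Start: joints at [-1.353, 0.313, 1.498, -0, 1.331, -0.223], TCP at [0.224, -0.475, 0.239] pointing down, gripper open.
Joint ranges: [-2.94, 2.94], [-0.97, 2.17], [0.19, 2.56], [-1.23, 4.37], [0.02, 3.11], [-2.88, 2.88]. Speed limits (rad/s): [2.39, 2.39, 3.01, 3.14, 3.14, 3.14].

### API

Orientations are given as a 3x3 rotation matrix whose columns are the frame's x, y, z axes.
In Python, from station import robot gives the robot as it stands.
- The arm moves only by the tool send_rows, never from a script. Its arguments are lists of equal length, an entry for each row: "claw": the finger opening in m, from 0 to 0.0881; "dp": the shift along the world's x, y, z in m, a list of three; "twist": the turn about the world's z in rad. In form: {"claw": [claw, ...], "dp": [[tx, ty, tz], ...], "twist": [twist, ...]}. A call has 1 to 12 rows; each row is the pose to reach, as a shift and turn from the pose measured when the call began; what a row does not reach only later rows make up. A row lasts 1/12 s, in which the tool goes at most 41.7 mm and 7.16 degrees, less where a joint would pass 70% of its speed; a pose out of reach is approached as far as the arm can. A call with a gripper value outside its range is refused whole. The fingers move at their own pace and stop on an object; "squeeze" is the grip in N (left out, the last holds). Time passes only in rows, so rows that repeat a pose let the fingers close. It gives the time, the measured TCP pose, the force and the opening at its end, in the units of the state.
- robot.get_state(): the state, without advancing time (a new reading comes with each control period).
- robot.camera(name): name is "scene" or "top" or "wrist"; returns the picture (420x560x3 uint8, blue, green, red); there is no depth.
- robot.camera_info(name): a dict with "K" (3x3 intrinsics, pixels), "eye" and "rotation" of the camera in the world. Camera axes: x right, y down, z forward; pixel columns grow to the right and rows downward; lengths in m; the calibration is good to about 2 mm. A picture is of the moment at which its call begins: read the wrist's pose just before it. camera_info takes no time and is no camera call; for the wrist camera it gives the pose at the moment of the call.
- robot.finish_job(): hands the job in, once; it reports no verdict.
Trained networks look in the newest picture that a camera, given by its name, has taken for a name from the list of things; names that differ only in an ending like _2 or _b are one class to them, and where a whole thing is asked for, a point or a joint stands for the part that bears it (a point fixed in the world has none). Each returns a list of dicts, best first, with "score" (0 to 1); they miss things now and then, are a little off and sometimes report something else, mostly with a low value. They report only what shows in the picture. A call takes as long as a camera call.
- robot.spot_in(camera, target): "location" ([column, row] in pixels, amid what is visible of it).
The state is a dict: "time_s": time; "joint_positions": joint angles; "qvel": joint speeds; "joint_torque": joint torques, N m; "ee_pos": TCP position; "ee_rot": TCP orientation; "ft_force": force on the tool from outside, world axes, zero at the start; "moment": the same for the moment, N m; "opening": opening from 0.0 (shut) to 1.0 (fully open).
Only numpy, scipy, OpenCV 4.12 (cv2) and the standard library are available. Lean on these libraries where they do the work, as an engineer would, in place of code of your own. Each camera call takes 0.05 s, during which the arm holds its last target.

## Working session

There is one attempt and no reset: what is moved stays moved. The work goes in short steps, Python scripts to look and compute and a tool call to move; the robot and the scene stay as the last step left them, time stands still between calls to the robot, and variables do not carry over. Pictures are saved under pics/ and viewed, and the job is handed in when it is done.

Besides the shell and the picture viewer there is one more tool, called after "Request:" as a command line: name --pt "numbers of a row" for each row, then --argument value for the rest. send_rows: Moves the arm, as the interface text tells. Its arguments: {"type":"object","properties":{"claw":{"type":"array"},"dp":{"type":"array"},"twist":{"type":"array"},"squeeze":{"type":"number"}},"required":["claw","dp","twist"]}

```bash
ls; mkdir -p pics
cat > h.py <<'E'
import numpy as np,cv2
from station import robot
def snap(n,f):
    im=robot.camera(n); cv2.imwrite('pics/'+f,im); return im
def ray(n,px,z):
    c=robot.camera_info(n);K=np.array(c['K']);R=np.array(c['rotation']);e=np.array(c['eye'])
    d=R@np.linalg.inv(K)@np.array([px[0],px[1],1.]);return e+d*(z-e[2])/d[2]
def proj(n,p):
    c=robot.camera_info(n);K=np.array(c['K']);R=np.array(c['rotation']);e=np.array(c['eye'])
    q=K@(R.T@(np.array(p)-e));return q[:2]/q[2]
E
python3 - <<'E'
from h import *
for n in('scene','top'):
    snap(n,n+'0.png')
    c=robot.camera_info(n);print(n,np.round(c['eye'],3))
    for t in('handle_mid','feeder','whisk','glue_bottle','flap_left','flap_right'):
        r=robot.spot_in(n,t)[:2]
        print(t,[(np.round(d['location'],0),round(d['score'],2),np.round(ray(n,d['location'],0.01),3)) for d in r])
s=robot.get_state();print(s['time_s'],np.round(s['ee_rot'],3),s['ft_force'])
E
```

```text
pics
scene [-0.233  0.437  0.756]
handle_mid [(array([184., 320.]), 0.55, array([0.471, 0.231, 0.01 ]))]
feeder [(array([419., 223.]), 0.72, array([ 0.492, -0.359,  0.01 ]))]
whisk [(array([142., 252.]), 0.62, array([0.702, 0.236, 0.01 ]))]
glue_bottle [(array([140., 218.]), 0.69, array([0.826, 0.2  , 0.01 ]))]
flap_left []
flap_right [(array([426., 198.]), 0.63, array([ 0.565, -0.444,  0.01 ]))]
top [ 0.437 -0.078  1.247]
handle_mid [(array([156., 269.]), 0.93, array([0.468, 0.238, 0.01 ]))]
feeder [(array([389., 228.]), 0.57, array([ 0.568, -0.353,  0.01 ]))]
whisk [(array([156., 184.]), 0.54, array([0.685, 0.247, 0.01 ]))]
glue_bottle [(array([171., 148.]), 0.76, array([0.781, 0.21 , 0.01 ]))]
flap_left []
flap_right [(array([414., 244.]), 0.64, array([ 0.528, -0.415,  0.01 ]))]
0.7 [[-0.     0.427 -0.904]
 [ 0.    -0.904 -0.427]
 [-1.    -0.    -0.   ]] [ 0.67599621  0.47397763 -0.14540218]
```

View pics/top0.png

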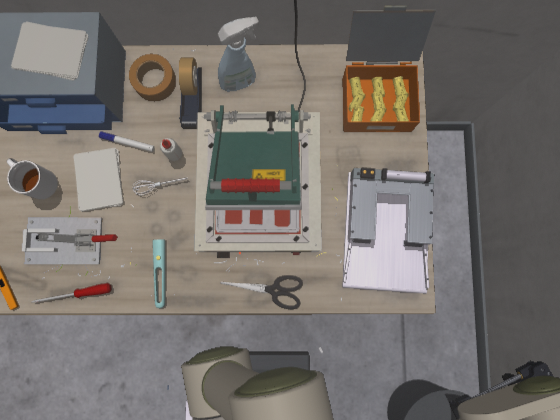

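View pics/scene0.png

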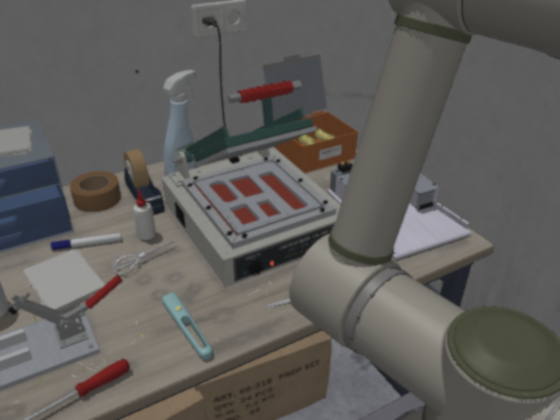

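The top view shows the handle at about (159,273), lying along world x. The feeder is on the right at columns 345–433, with its infeed at the near side (row ~290). I'll zoom in on both.

Run:
```python
from h import *
im=cv2.imread('pics/top0.png')
cv2.imwrite('pics/f.png',cv2.resize(im[160:300,335:445],None,fx=5,fy=4.2857*5/4.2857*0.84,interpolation=cv2.INTER_CUBIC) if 0 else cv2.resize(im[160:300,335:445],None,fx=4.2,fy=4.2,interpolation=cv2.INTER_CUBIC))
cv2.imwrite('pics/hd.png',cv2.resize(im[230:316,130:190],None,fx=6,fy=6,interpolation=cv2.INTER_CUBIC))
hsv=cv2.cvtColor(im,cv2.COLOR_BGR2HSV)
m=cv2.inRange(hsv,(78,60,100),(98,255,255));m[:230]=0;m[:,:140]=0;m[:,180:]=0
c=max(cv2.findContours(m,0,1)[0],key=cv2.contourArea);r=cv2.minAreaRect(c);print(r)
b=cv2.boxPoints(r)
for p in b:print(p,np.round(ray('top',p,0.018),4))
print(np.round(ray('top',r[0],0.018),4))
```

```text
Traceback (most recent call last):
ValueError: max() iterable argument is empty
```

View pics/f.png

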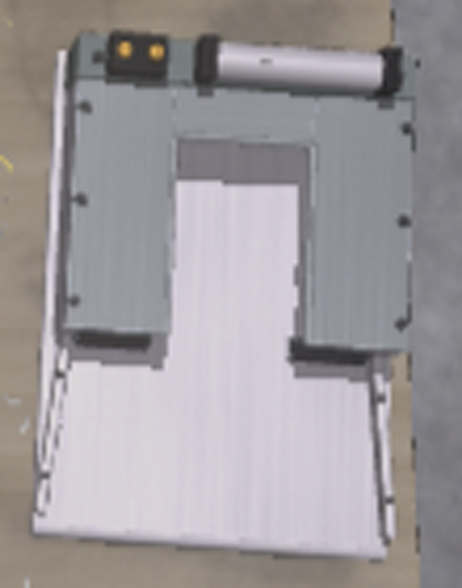

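View pics/hd.png

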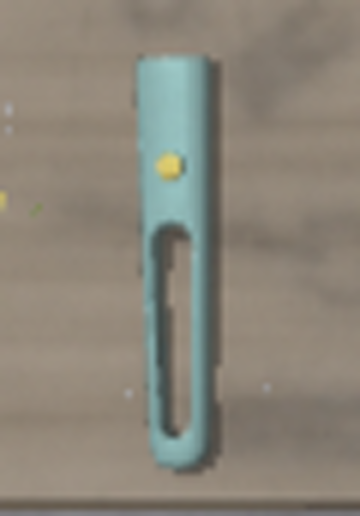

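Run:
```python
from h import *
from scipy.optimize import least_squares
im=cv2.imread('pics/top0.png')
Z=lambda u,v:(335+(u+.5)/4.2-.5,160+(v+.5)/4.2-.5)
for n,uv,z in [('cutBL',(177,138),.065),('cutBR',(314,146),.065),('cutFL',(166,336),.065),('cutFR',(303,343),.065),('deckFL',(33,533),.006),('deckFR',(388,558),.006),('roofFL',(63,333),.065),('roofFR',(408,354),.065)]:
    print(n,np.round(ray('top',Z(*uv),z),4))
print(im[245,160],im[300,152:168].tolist())
hsv=cv2.cvtColor(im,cv2.COLOR_BGR2HSV);print(hsv[245,160])
m=cv2.inRange(hsv,(75,50,60),(105,255,255));m[:230]=0;m[:,:140]=0;m[:,180:]=0
c=max(cv2.findContours(m,0,1)[0],key=cv2.contourArea);r=cv2.minAreaRect(c);print(r)
for p in cv2.boxPoints(r):print(p,np.round(ray('top',p,0.015),4))
print(np.round(ray('top',r[0],0.015),4))
```

```text
cutBL [ 0.6511 -0.3132  0.065 ]
cutBR [ 0.6461 -0.393   0.065 ]
cutFL [ 0.5351 -0.3031  0.065 ]
cutFR [ 0.5309 -0.3818  0.065 ]
deckFL [ 0.4223 -0.2314  0.006 ]
deckFR [ 0.4074 -0.4422  0.006 ]
roofFL [ 0.5369 -0.2439  0.065 ]
roofFR [ 0.5244 -0.4419  0.065 ]
[187 190 148] [[118, 132, 144], [117, 130, 142], [107, 116, 118], [155, 158, 123], [130, 130, 103], [77, 80, 68], [84, 90, 90], [117, 129, 140], [118, 130, 138], [133, 141, 137], [158, 160, 125], [137, 137, 110], [95, 96, 81], [74, 79, 80], [77, 84, 90], [103, 114, 122]]
[ 88  56 190]
((158.0, 273.5), (67.0, 10.0), 90.0)
[153. 240.] [0.5394 0.2468 0.015 ]
[163. 240.] [0.5393 0.2214 0.015 ]
[163. 307.] [0.3729 0.2158 0.015 ]
[153. 307.] [0.3729 0.2406 0.015 ]
[0.4553 0.2311 0.015 ]
```

Run:
```python
from h import *
Z=lambda u,v:(130+(u+.5)/6-.5,230+(v+.5)/6-.5)
a=ray('top',Z(174,58),.012);b=ray('top',Z(181,470),.012)
print(a,b,(a+b)/2,np.linalg.norm(a-b),np.arctan2(a[1]-b[1],a[0]-b[0]))
```

```text
[0.54151674 0.23342619 0.012     ] [0.37047405 0.22449609 0.012     ] [0.45599539 0.22896114 0.012     ] 0.17127564476840612 0.0521623903459895
```

Request:
send_rows --claw '[0.06,0.06,0.06,0.06,0.06,0.06,0.06,0.06,0.06,0.06,0.06,0.06]' --pt "0.23 0.7 0" --pt "0.23 0.7 0" --pt "0.23 0.7 0" --pt "0.23 0.7 0" --pt "0.23 0.7 0" --pt "0.23 0.7 0" --pt "0.23 0.7 0" --pt "0.23 0.7 0" --pt "0.23 0.7 0" --pt "0.23 0.7 0" --pt "0.23 0.7 0" --pt "0.23 0.7 0" --twist '[-0.39,-0.39,-0.39,-0.39,-0.39,-0.39,-0.39,-0.39,-0.39,-0.39,-0.39,-0.39]'

```text
time_s: 1.7
ee_pos: [0.3802, 0.0023, 0.2391]
ee_rot: [[0.001, 0.051, -0.999], [-0.0, -0.999, -0.051], [-1.0, 0.0, -0.001]]
ft_force: [0.5, -0.8, 0.6]
opening: 0.681
```

Request:
send_rows --claw '[0.06,0.06,0.06,0.06,0.06,0.06,0.06,0.06]' --pt "0.076 0.227 -0.08" --pt "0.076 0.227 -0.08" --pt "0.076 0.227 -0.08" --pt "0.076 0.227 -0.08" --pt "0.076 0.227 -0.08" --pt "0.076 0.227 -0.08" --pt "0.076 0.227 -0.08" --pt "0.076 0.227 -0.08" --twist '[0,0,0,0,0,0,0,0]'

```text
time_s: 2.37
ee_pos: [0.4558, 0.2307, 0.1579]
ee_rot: [[-0.001, 0.054, -0.999], [-0.001, -0.999, -0.054], [-1.0, 0.001, 0.001]]
ft_force: [0.5, -0.8, 0.9]
opening: 0.681
```

Run:
```python
from h import *
snap('wrist','w1.png')
print(np.round(robot.camera_info('wrist')['eye'],3),np.round(robot.get_state()['ee_pos'],4))
for t in ('handle_mid','whisk'):
    for d in robot.spot_in('wrist',t):print(t,d,ray('wrist',d['location'],.015))
for p in [(.456,.229,.015),(.5415,.2334,.015),(.3705,.2245,.015)]:print(proj('wrist',p))
```

```text
[0.532 0.233 0.304] [0.4559 0.2295 0.1588]
handle_mid {'location': [276.2, 166.2], 'score': 0.92} [0.49080699 0.22975184 0.015     ]
[274.74839138 202.76726791]
[274.5045004  108.50156621]
[275.05158719 282.72510261]
```

View pics/w1.png

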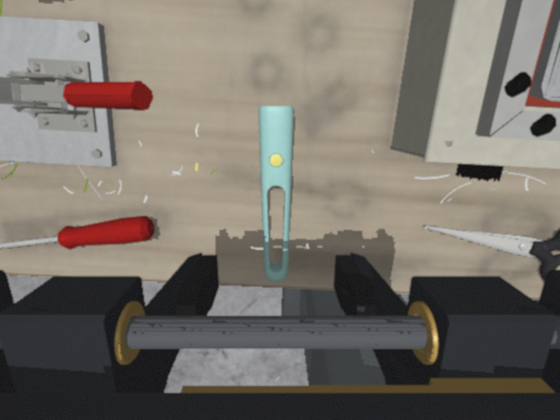

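The handle lies at column 276, rows 107–280, within 2 px of where the top view put it. I'll go down and grip.

Request:
send_rows --claw '[0.06,0.06,0.06,0.06,0.06,0.06,0.06,0.028,0.015,0.015,0.015,0.015]' --pt "0 -0.001 -0.04" --pt "0 -0.001 -0.08" --pt "0 -0.001 -0.12" --pt "0 -0.001 -0.145" --pt "0 -0.001 -0.154" --pt "0 -0.001 -0.154" --pt "0 -0.001 -0.154" --pt "0 -0.001 -0.154" --pt "0 -0.001 -0.154" --pt "0 -0.001 -0.154" --pt "0 -0.001 -0.154" --pt "0 -0.001 -0.154" --twist '[0,0,0,0,0,0,0,0,0,0,0,0]' --squeeze 15

```text
time_s: 3.52
ee_pos: [0.4565, 0.2275, 0.0062]
ee_rot: [[0.003, 0.05, -0.999], [-0.0, -0.999, -0.05], [-1.0, 0.0, -0.003]]
ft_force: [-0.8, 0.6, 0.8]
opening: 0.327
```

Request:
send_rows --claw '[0.01,0.01,0.01,0.01,0.01,0.01,0.01]' --pt "0 0 0" --pt "0 0 0" --pt "0 0 0.04" --pt "0 0 0.08" --pt "0 0 0.12" --pt "0 0 0.15" --pt "0 0 0.15" --twist '[0,0,0,0,0,0,0]'

```text
time_s: 4.1
ee_pos: [0.4588, 0.2282, 0.162]
ee_rot: [[0.013, 0.05, -0.999], [0.002, -0.999, -0.05], [-1.0, -0.002, -0.013]]
ft_force: [0.8, -0.3, -0.2]
opening: 0.292
```

Run:
```python
from h import *
snap('wrist','w2.png')
s=robot.get_state();print(s['ee_pos'],s['opening'])
```

```text
[0.45760817 0.22783381 0.15877736] 0.2939523774794383
```

View pics/w2.png

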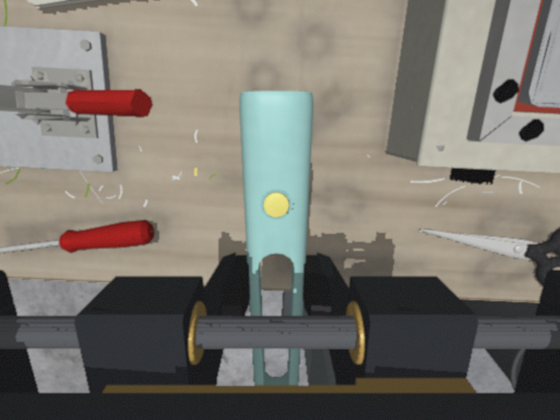

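Request:
send_rows --claw '[0.01,0.01,0.01,0.01,0.01,0.01,0.01,0.01,0.01,0.01,0.01,0.01]' --pt "-0.03 -0.03 0" --pt "-0.06 -0.06 0" --pt "-0.08 -0.09 0.01" --pt "-0.08 -0.13 0.02" --pt "-0.08 -0.17 0.02" --pt "-0.08 -0.21 0.02" --pt "-0.08 -0.25 0.02" --pt "-0.08 -0.29 0.02" --pt "-0.08 -0.33 0.02" --pt "-0.08 -0.37 0.02" --pt "-0.07 -0.41 0.02" --pt "-0.06 -0.45 0.02" --twist '[0.12,0.24,0.36,0.48,0.6,0.72,0.84,0.96,1.08,1.2,1.32,1.44]'

```text
time_s: 5.15
ee_pos: [0.3874, -0.1636, 0.1775]
ee_rot: [[-0.001, 0.968, -0.25], [0.01, -0.25, -0.968], [-1.0, -0.003, -0.009]]
ft_force: [0.6, -0.8, -0.3]
opening: 0.295
```

Run:
```python
from h import *
snap('wrist','w3.png')
s=robot.get_state();print(s['ee_pos'],s['opening'],s['ee_rot'])
```

```text
[ 0.38874648 -0.16928841  0.1776996 ] 0.2941682475497888 [[ 7.68776160e-04  9.70763324e-01 -2.40037451e-01]
 [ 6.65575869e-03 -2.40037172e-01 -9.70740880e-01]
 [-9.99977555e-01 -8.51348900e-04 -6.64570128e-03]]
```

View pics/w3.png

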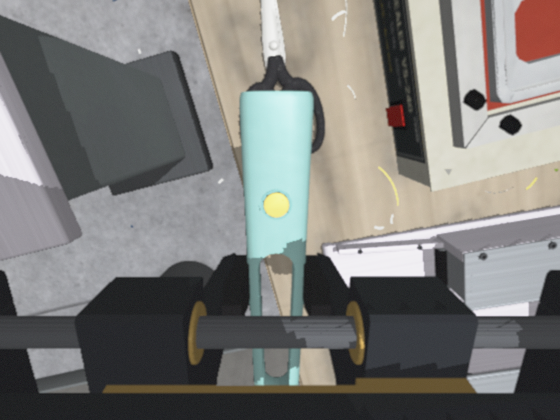

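Request:
send_rows --claw '[0.01,0.01,0.01,0.01,0.01,0.01,0.01,0.01]' --pt "0.02 -0.035 0" --pt "0.04 -0.07 0" --pt "0.055 -0.11 0" --pt "0.07 -0.145 0" --pt "0.08 -0.172 -0.02" --pt "0.086 -0.172 -0.05" --pt "0.086 -0.172 -0.06" --pt "0.086 -0.172 -0.06" --twist '[0.1,0.17,0.17,0.17,0.17,0.17,0.17,0.17]'

```text
time_s: 5.87
ee_pos: [0.4733, -0.3395, 0.1137]
ee_rot: [[-0.006, 0.997, -0.072], [0.013, -0.072, -0.997], [-1.0, -0.007, -0.012]]
ft_force: [-0.0, -0.0, -0.6]
opening: 0.293
```

Run:
```python
from h import *
snap('wrist','w4.png')
im=snap('top','t4.png')
cv2.imwrite('pics/t4z.png',cv2.resize(im[160:300,335:445],None,fx=4.2,fy=4.2,interpolation=cv2.INTER_CUBIC))
s=robot.get_state();print(s['ee_pos'],s['opening'],s['ee_rot'])
```

```text
[ 0.47459177 -0.3405222   0.11798777] 0.2905399429685327 [[-9.13386081e-04  9.97426267e-01 -7.16938466e-02]
 [ 7.31503899e-03 -7.16852941e-02 -9.97400476e-01]
 [-9.99972828e-01 -1.43545500e-03 -7.23073569e-03]]
```

View pics/w4.png

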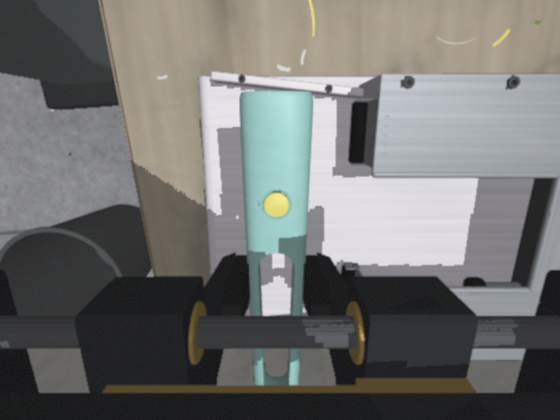

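View pics/t4z.png

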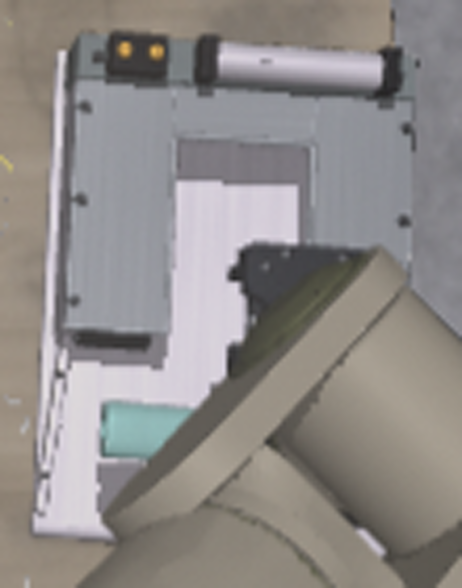

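Run:
```python
from h import *
im=cv2.imread('pics/w4.png')
cv2.imwrite('pics/w4z.png',cv2.resize(im[60:300,340:560],None,fx=2.5,fy=2.5,interpolation=cv2.INTER_CUBIC))
for n,uv,z in [('roofcornerFL inner',(375,176),.065),('cutBL',(556,178),.065),('cutBR',(553,283),.065),('deck front L',(201,80),.012),('deck fr2',(210,290),.012),('roofRinner',(500,284),.065),('roofLouterfront',(379,76),.065)]:
    p=ray('wrist',uv,z)[:2]; th=-.072;o=np.array([.5399,-.3455]);d=p-o
    print(n,np.round(p,4),np.round([d[0]*np.cos(th)+d[1]*np.sin(th),-d[0]*np.sin(th)+d[1]*np.cos(th)],4))
```

```text
roofcornerFL inner [ 0.5417 -0.3049] [-0.0011  0.0407]
cutBL [ 0.6572 -0.3144] [0.1148 0.0395]
cutBR [ 0.6686 -0.3903] [ 0.1316 -0.0354]
deck front L [ 0.4272 -0.2333] [-0.1204  0.1038]
deck fr2 [ 0.4109 -0.4084] [-0.1241 -0.072 ]
roofRinner [ 0.6314 -0.3884] [ 0.0943 -0.0362]
roofLouterfront [ 0.543  -0.2458] [-0.004   0.0997]
```

View pics/w4z.png

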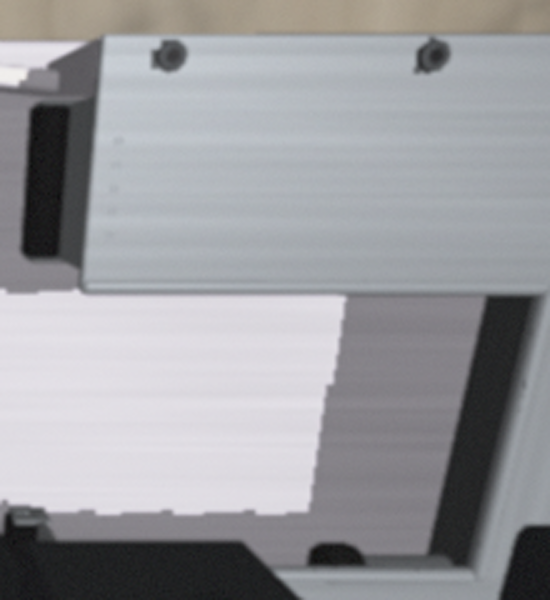

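Request:
send_rows --claw '[0.01,0.01,0.01,0.01,0.01,0.01,0.01,0.01]' --pt "0 0 -0.03" --pt "0 0 -0.06" --pt "0 0 -0.085" --pt "0 0 -0.095" --pt "0 0 -0.1" --pt "0 0 -0.1" --pt "0 0 -0.1" --pt "0 0 -0.1" --twist '[0,0,0,0,0,0,0,0]'

```text
time_s: 6.63
ee_pos: [0.4753, -0.3411, 0.0197]
ee_rot: [[0.001, 0.997, -0.072], [0.005, -0.072, -0.997], [-1.0, 0.001, -0.005]]
ft_force: [-0.6, 0.1, -0.9]
opening: 0.293
```

Run:
```python
from h import *
snap('wrist','w5.png')
s=robot.get_state();print(s['ee_pos'],s['opening'],s['ee_rot'][:,1] if hasattr(s['ee_rot'],'shape') else s['ee_rot'],s['ft_force'])
```

```text
[ 0.47513641 -0.34104117  0.01945592] 0.28982613669056434 [ 9.97431694e-01 -7.16229192e-02  4.16520122e-04] [-0.40906594  0.2883918  -0.76792907]
```

View pics/w5.png

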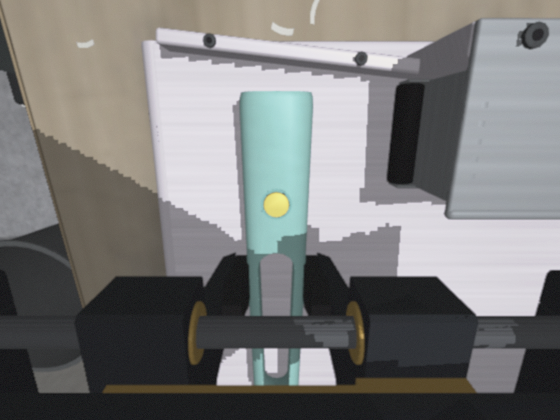

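Request:
send_rows --claw '[0.01,0.01,0.045,0.045,0.045,0.045,0.045,0.045,0.045,0.045,0.045,0.045]' --pt "0 0 -0.003" --pt "0 0 -0.003" --pt "0 0 -0.003" --pt "0 0 -0.003" --pt "0 0 -0.003" --pt "0 0 -0.003" --pt "0 0 0.01" --pt "0 0 0.03" --pt "0 0 0.06" --pt "-0.02 0 0.09" --pt "-0.04 0 0.1" --pt "-0.06 0 0.1" --twist '[0,0,0,0,0,0,0,0,0,0,-0.12,-0.24]'

```text
time_s: 7.68
ee_pos: [0.4153, -0.3419, 0.1222]
ee_rot: [[0.005, 0.95, -0.311], [0.001, -0.311, -0.95], [-1.0, 0.005, -0.003]]
ft_force: [-0.3, -0.1, -0.5]
opening: 0.509
```

Run:
```python
from h import *
im=snap('wrist','w6.png')
im=snap('top','t6.png')
cv2.imwrite('pics/t6z.png',cv2.resize(im[160:300,335:445],None,fx=4.2,fy=4.2,interpolation=cv2.INTER_CUBIC))
s=robot.get_state();print(s['ee_pos'],s['opening'],s['ee_rot'],s['ft_force'],s['joint_positions'])
```

```text
[ 0.41358948 -0.34116128  0.12005109] 0.5063885186895268 [[ 2.01201083e-03  9.50533734e-01 -3.10614831e-01]
 [ 4.83072539e-03 -3.10621074e-01 -9.50521548e-01]
 [-9.99986308e-01  4.11964703e-04 -5.21674040e-03]] [0.21638249 0.08673915 0.13669071] [-0.91054315  0.4600869   1.61629781  0.00519546  1.06779515 -0.59720824]
```

View pics/w6.png

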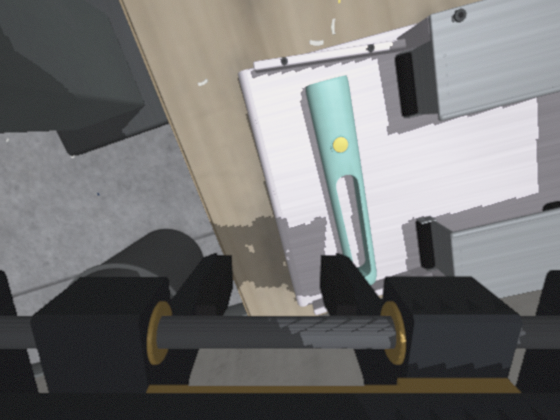

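View pics/t6z.png

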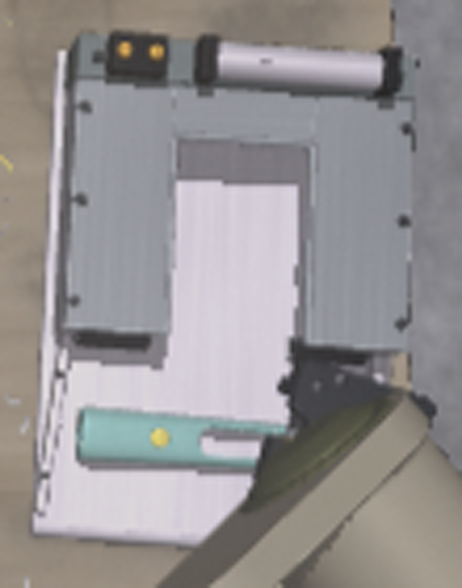

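Run:
```python
from h import *
th=-.075;o=np.array([.5399,-.3455])
def F(p):
    d=np.array(p)[:2]-o;return np.round([d[0]*np.cos(th)+d[1]*np.sin(th),-d[0]*np.sin(th)+d[1]*np.cos(th)],4)
a=ray('wrist',(327,82),.03);b=ray('wrist',(369,280),.025)
print(F(a),F(b),F((a+b)/2),np.arctan2(a[1]-b[1],a[0]-b[0])-np.pi/2-th, np.linalg.norm(a-b))
Z=lambda u,v:(335+(u+.5)/4.2-.5,160+(v+.5)/4.2-.5)
print('top wide end',F(ray('top',Z(77,436),.025)),F(ray('top',Z(160,437),.033)))
for n,uv,z in [('Lfi',(440,118),.065),('Lfo',(431,13),.065),('Rfi',(450,236),.065),('rollerL',(397,54),.018),('rollerL2',(407,115),.018),('rollR',(416,221),.018)]:
    print(n,F(ray('wrist',uv,z)))
```

```text
[-0.0665  0.0836] [-0.0611 -0.079 ] [-0.0638  0.0023] 0.03344060250266838 0.16279741752965987
top wide end [-0.0672  0.0844] [-0.0646  0.0369]
Lfi [-0.0092  0.0444]
Lfo [-0.0088  0.1024]
Rfi [-0.0098 -0.0349]
rollerL [-0.0121  0.0908]
rollerL2 [-0.0102  0.0474]
rollR [-0.0132 -0.0385]
```

Request:
send_rows --claw '[0.016,0.016,0.016,0.016,0.016,0.016,0.016,0.016,0.016,0.016,0.016,0.016]' --pt "0 0 0" --pt "0.02 0.003 0" --pt "0.02 0.003 0" --pt "0.02 0.003 0" --pt "0.02 0.003 0" --pt "0.02 0.003 0" --pt "0.02 0.003 0" --pt "0.02 0.003 0" --pt "0.02 0.003 0" --pt "0.02 0.003 -0.02" --pt "0.02 0.003 -0.04" --pt "0.02 0.003 -0.06" --twist '[-0.12,-0.24,-0.36,-0.48,-0.6,-0.72,-0.84,-0.96,-1.08,-1.2,-1.3,-1.33]'

```text
time_s: 8.78
ee_pos: [0.4342, -0.3381, 0.059]
ee_rot: [[0.005, -0.077, -0.997], [-0.001, -0.997, 0.077], [-1.0, 0.001, -0.005]]
ft_force: [1.0, 0.9, 0.0]
opening: 0.184
```

Run:
```python
from h import *
im=snap('wrist','w7.png')
s=robot.get_state();print(s['ee_pos'],s['opening'],s['ee_rot'],s['ft_force'],s['joint_positions'],np.round(robot.camera_info('wrist')['eye'],3))
```

```text
[ 0.4328087  -0.33655105  0.05518935] 0.1808100190683495 [[ 1.24451964e-03 -7.63083361e-02 -9.97083491e-01]
 [ 3.97756961e-03 -9.97075998e-01  7.63127272e-02]
 [-9.99991315e-01 -4.06094169e-03 -9.37358941e-04]] [-1.79923836  1.52323904 -4.82861773] [-0.8763006   0.57503749  1.62862365  0.0043358   0.94019579  0.76832037] [ 0.508 -0.343  0.201]
```

View pics/w7.png

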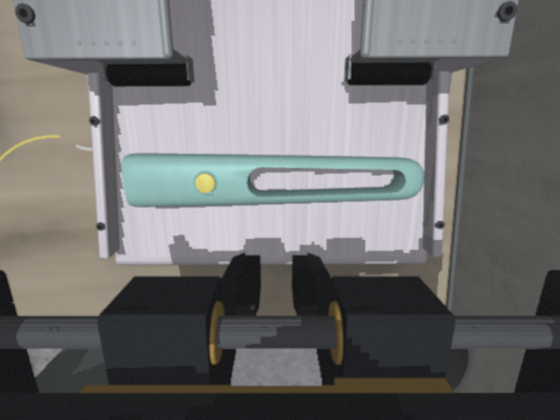

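The handle spans columns 123–424 at row 180, square to the roller line and about 2 mm right of the feeder's middle (column ~270). The tool sits at about column 277. I'll go down behind the handle, shifting 3 mm left.

Request:
send_rows --claw '[0.016,0.016,0.016,0.016,0.016]' --pt "0 0.003 -0.015" --pt "0 0.003 -0.03" --pt "0 0.003 -0.038" --pt "0 0.003 -0.038" --pt "0 0.003 -0.038" --twist '[0,0,0,0,0]'

```text
time_s: 9.25
ee_pos: [0.4332, -0.3337, 0.0175]
ee_rot: [[0.001, -0.075, -0.997], [0.004, -0.997, 0.075], [-1.0, -0.004, -0.001]]
ft_force: [-0.1, 0.7, -0.4]
opening: 0.184
```

Run:
```python
from h import *
s=robot.get_state();print(s['ee_pos'],s['opening'],s['ft_force'])
im=snap('wrist','w8.png')
s=robot.get_state();print(s['ee_pos'],s['opening'],s['ft_force'])
```

```text
[ 0.43318165 -0.33374195  0.01754641] 0.18412407930519223 [-0.10467405  0.66788955 -0.40472109]
[ 0.43332199 -0.33400799  0.01803249] 0.18508388123440475 [-0.23134657 -0.43232465 -0.36817933]
```

View pics/w8.png

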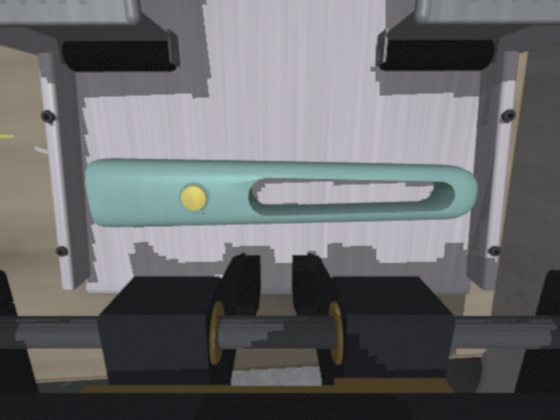

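Request:
send_rows --claw '[0.016,0.016,0.016,0.016,0.016,0.016,0.016,0.016,0.016,0.016,0.016,0.016]' --pt "0.006 0 -0.002" --pt "0.012 -0.001 -0.002" --pt "0.017 -0.001 -0.002" --pt "0.022 -0.0015 -0.002" --pt "0.027 -0.002 -0.002" --pt "0.032 -0.0025 -0.002" --pt "0.037 -0.003 -0.002" --pt "0.042 -0.003 -0.002" --pt "0.047 -0.0035 -0.002" --pt "0.052 -0.004 -0.002" --pt "0.056 -0.004 -0.002" --pt "0.06 -0.0045 -0.002" --twist '[0,0,0,0,0,0,0,0,0,0,0,0]'

```text
time_s: 10.3
ee_pos: [0.4936, -0.3384, 0.016]
ee_rot: [[0.002, -0.075, -0.997], [0.003, -0.997, 0.075], [-1.0, -0.003, -0.001]]
ft_force: [-2.5, 0.1, 1.0]
opening: 0.181
```

Run:
```python
from h import *
s=robot.get_state();print(s['ee_pos'],s['opening'],s['ft_force'])
im=snap('wrist','w9.png')
s=robot.get_state();print(s['ee_pos'],s['opening'],s['ft_force'])
```

```text
[ 0.49359399 -0.33838991  0.01595697] 0.18117754138769304 [-2.54058822  0.07708856  0.98833627]
[ 0.49412332 -0.33850955  0.01601706] 0.18334052354639868 [-0.42852314  1.10424139 -0.10732795]
```

View pics/w9.png

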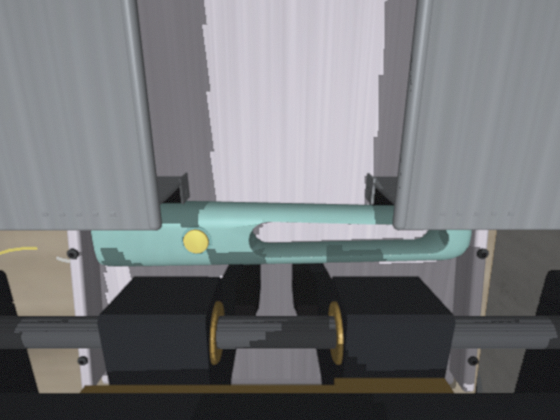

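Request:
send_rows --claw '[0.016,0.016,0.016,0.016,0.016,0.016,0.016,0.016,0.016,0.016,0.016,0.016]' --pt "0.005 -0.0005 0" --pt "0.01 -0.001 0" --pt "0.015 -0.001 0" --pt "0.02 -0.0015 0" --pt "0.025 -0.002 0" --pt "0.03 -0.0025 0" --pt "0.035 -0.0025 0" --pt "0.04 -0.003 0" --pt "0.044 -0.0035 0" --pt "0.048 -0.0035 0" --pt "0.052 -0.004 0" --pt "0.055 -0.004 0" --twist '[0,0,0,0,0,0,0,0,0,0,0,0]'

```text
time_s: 11.35
ee_pos: [0.5464, -0.3418, 0.0133]
ee_rot: [[-0.006, -0.075, -0.997], [0.007, -0.997, 0.075], [-1.0, -0.007, 0.006]]
ft_force: [-1.0, -0.3, -1.4]
opening: 0.18
```

Run:
```python
from h import *
im=snap('wrist','w10.png')
s=robot.get_state();print(s['ee_pos'],s['opening'],s['ft_force'])
```

```text
[ 0.54850332 -0.34219992  0.01454769] 0.18139246309435497 [-0.93869378 -0.0575126  -0.6775019 ]
```

View pics/w10.png

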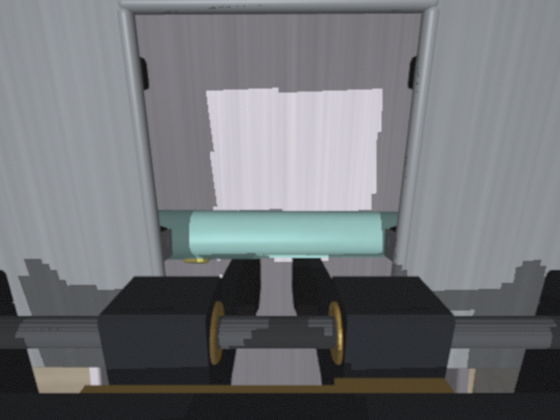

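Run:
```python
from h import *
im=cv2.imread('pics/w10.png')
cv2.imwrite('pics/w10z.png',cv2.resize(im[190:290,140:420],None,fx=2.8,fy=2.8,interpolation=cv2.INTER_CUBIC))
im=snap('top','t10.png')
cv2.imwrite('pics/t10z.png',cv2.resize(im[160:300,335:445],None,fx=4.2,fy=4.2,interpolation=cv2.INTER_CUBIC))
im=snap('scene','s10.png')
```

```text
(no output)
```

View pics/w10z.png

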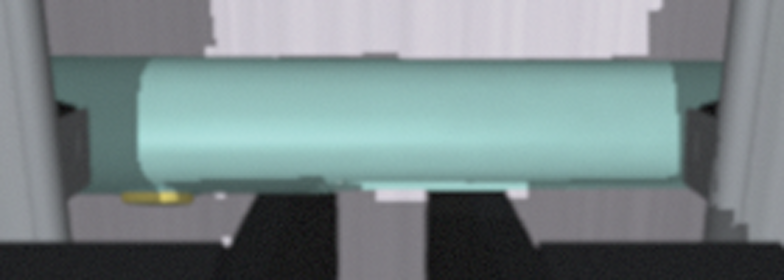

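View pics/t10z.png

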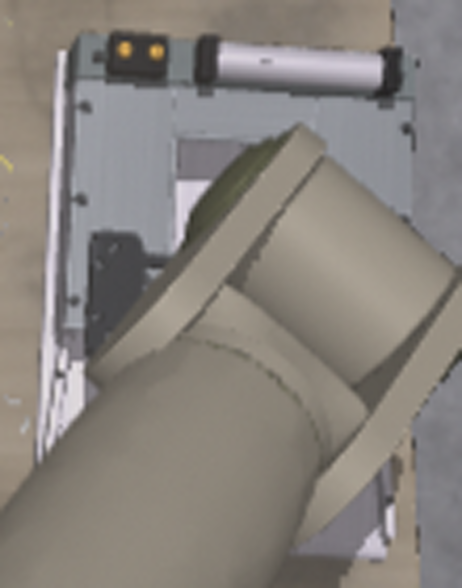

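View pics/s10.png

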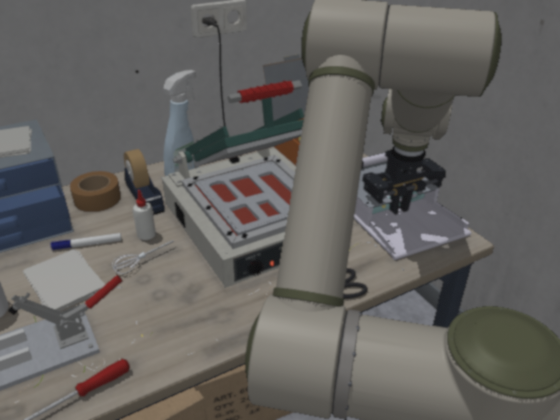

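The handle has rolled 90° onto its side going under the flaps: it shows a smooth top, and the yellow dot faces the rear at (195,260). I'll pull it back out by gripping it through the cut-out, then re-lay it flat.

Request:
send_rows --claw '[0.016,0.016,0.016,0.05,0.05,0.05,0.05,0.05,0.05,0.05,0.05,0.05]' --pt "-0.004 0 0" --pt "-0.004 0 0.03" --pt "-0.004 0 0.07" --pt "0 0 0.09" --pt "0 0 0.1" --pt "0 0 0.1" --pt "0 0 0.1" --pt "0 0 0.1" --pt "0 0 0.1" --pt "0 0 0.1" --pt "0 0 0.1" --pt "0 0 0.1" --twist '[0,0,0,0.12,0.24,0.36,0.48,0.6,0.72,0.84,0.96,1.08]'

```text
time_s: 12.5
ee_pos: [0.5498, -0.3427, 0.1167]
ee_rot: [[0.001, 0.847, -0.531], [0.003, -0.531, -0.847], [-1.0, -0.001, -0.003]]
ft_force: [0.9, 0.5, -0.2]
opening: 0.569
```

Request:
send_rows --claw '[0.05,0.05,0.05,0.05,0.05,0.05]' --pt "0 0 0" --pt "0.01 0 0" --pt "0.02 0 0" --pt "0.02 0 0" --pt "0.02 0 0" --pt "0.02 0 0" --twist '[0.12,0.24,0.36,0.48,0.49,0.49]'

```text
time_s: 13.0
ee_pos: [0.5699, -0.3428, 0.1172]
ee_rot: [[0.0, 0.997, -0.073], [0.002, -0.073, -0.997], [-1.0, 0.0, -0.002]]
ft_force: [-0.1, -1.4, 0.5]
opening: 0.565
```

Run:
```python
from h import *
im=snap('wrist','w11.png')
s=robot.get_state();print(s['ee_pos'],s['opening'],s['ft_force'],s['ee_rot'])
```

```text
[ 0.56982095 -0.34276483  0.11711706] 0.5653311406076135 [-0.63721154 -0.04533323  0.06865567] [[ 1.72661923e-04  9.97303987e-01 -7.33807042e-02]
 [ 2.11087356e-03 -7.33809053e-02 -9.97301753e-01]
 [-9.99997757e-01  1.72986500e-05 -2.11785271e-03]]
```

View pics/w11.png

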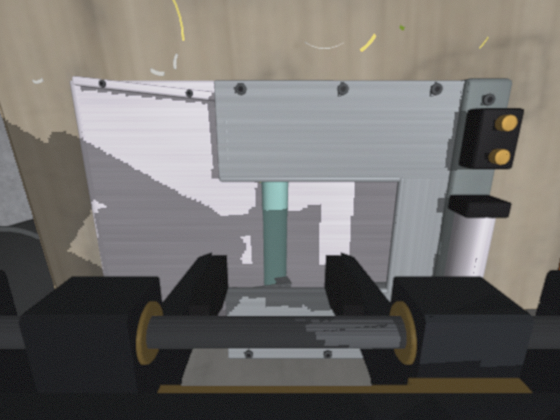

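Request:
send_rows --claw '[0.05,0.05,0.05,0.05,0.05,0.01,0.01,0.01,0.01,0.01,0.01]' --pt "0 0.001 -0.035" --pt "0 0.001 -0.07" --pt "0 0.001 -0.09" --pt "0 0.001 -0.098" --pt "0 0.001 -0.098" --pt "0 0.001 -0.098" --pt "0 0.001 -0.098" --pt "0 0.001 -0.098" --pt "0 0.001 -0.098" --pt "0 0.001 -0.098" --pt "0 0.001 -0.098" --twist '[0,0,0,0,0,0,0,0,0,0,0]'

```text
time_s: 13.97
ee_pos: [0.57, -0.342, 0.0201]
ee_rot: [[0.001, 0.997, -0.074], [0.001, -0.074, -0.997], [-1.0, 0.001, -0.001]]
ft_force: [-2.7, 0.2, 6.5]
opening: 0.241
```

Run:
```python
from h import *
im=snap('wrist','w12.png')
s=robot.get_state();print(s['ee_pos'],s['opening'],s['ft_force'])
```

```text
[ 0.57002853 -0.34204241  0.02011317] 0.23597066002747094 [-1.60402946  0.86303228  5.68733561]
```

View pics/w12.png

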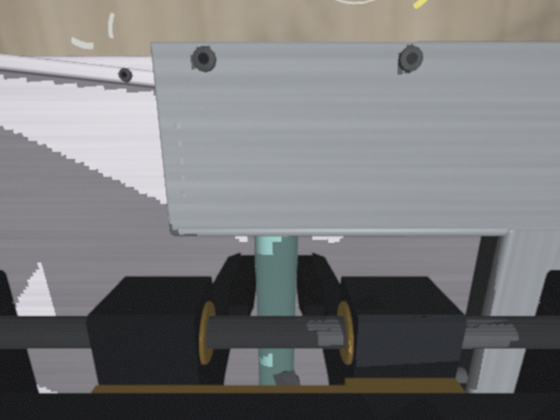

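Request:
send_rows --claw '[0.01,0.01,0.01,0.01,0.01,0.01,0.01,0.01,0.01,0.01,0.01,0.01]' --pt "-0.004 0 0.001" --pt "-0.012 0.001 0.001" --pt "-0.02 0.0015 0.001" --pt "-0.029 0.002 0.001" --pt "-0.038 0.003 0.001" --pt "-0.047 0.0035 0.001" --pt "-0.056 0.004 0.001" --pt "-0.065 0.005 0.001" --pt "-0.074 0.0055 0.001" --pt "-0.083 0.006 0.001" --pt "-0.092 0.007 0.001" --pt "-0.095 0.007 0.001" --twist '[0,0,0,0,0,0,0,0,0,0,0,0]'

```text
time_s: 15.02
ee_pos: [0.4739, -0.3348, 0.0211]
ee_rot: [[0.0, 0.997, -0.074], [0.002, -0.074, -0.997], [-1.0, 0.0, -0.002]]
ft_force: [-0.3, 0.4, -1.0]
opening: 0.233
```

Run:
```python
from h import *
im=snap('wrist','w13.png')
s=robot.get_state();print(s['ee_pos'],s['opening'],s['ft_force'])
```

```text
[ 0.4741125  -0.3350099   0.02114807] 0.23918833688625543 [-0.33820756 -0.58070637 -1.66753473]
```

View pics/w13.png

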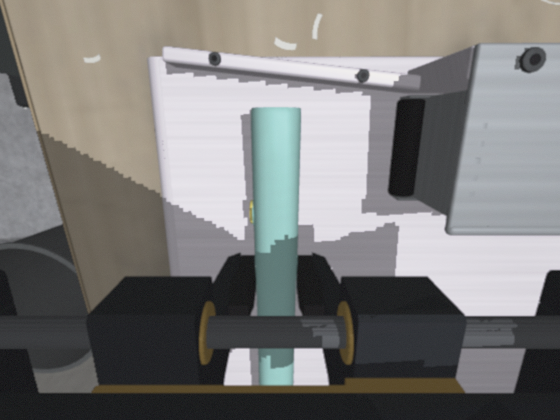

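Request:
send_rows --claw '[0.01,0.06,0.06,0.06,0.06,0.06,0.06,0.06,0.06,0.06,0.06,0.06]' --pt "0 -0.0045 -0.003" --pt "0 -0.0045 -0.004" --pt "0 -0.0045 -0.004" --pt "0 -0.0045 -0.004" --pt "0 -0.0045 0.004" --pt "0 -0.0045 0.011" --pt "0 -0.0045 0.012" --pt "0.01 -0.005 0.012" --pt "0.017 -0.0055 0.012" --pt "0.025 -0.006 0.012" --pt "0.035 -0.006 0.012" --pt "0.042 -0.007 0.012" --twist '[0,0,0,0,0,0,0,0,0,0,0,0]'

```text
time_s: 16.07
ee_pos: [0.517, -0.3419, 0.0332]
ee_rot: [[0.001, 0.997, -0.074], [0.002, -0.074, -0.997], [-1.0, 0.0, -0.002]]
ft_force: [0.4, -0.2, 0.8]
opening: 0.68
```

Run:
```python
from h import *
im=snap('wrist','w14.png')
s=robot.get_state();print(s['ee_pos'],s['opening'],s['ft_force'])
```

```text
[ 0.51779375 -0.34206569  0.03316729] 0.6815957965234912 [ 0.63584801 -0.20907894  0.19079256]
```

View pics/w14.png

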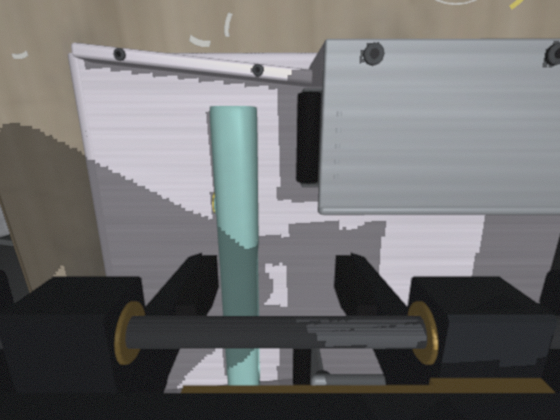

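Request:
send_rows --claw '[0.06,0.06,0.06,0.06,0.06,0.06,0.06,0.06]' --pt "0.005 0 0" --pt "0.01 -0.001 0" --pt "0.015 -0.001 0" --pt "0.02 -0.0015 0" --pt "0.024 -0.002 0" --pt "0.027 -0.002 0" --pt "0.03 -0.002 0" --pt "0.03 -0.002 0" --twist '[0,0,0,0,0,0,0,0]'

```text
time_s: 16.78
ee_pos: [0.5481, -0.3438, 0.033]
ee_rot: [[0.001, 0.997, -0.073], [0.001, -0.073, -0.997], [-1.0, 0.001, -0.001]]
ft_force: [-1.1, 2.5, 0.1]
opening: 0.68
```

Run:
```python
from h import *
im=snap('wrist','w15.png')
s=robot.get_state();print(s['ee_pos'],s['opening'],s['ft_force'])
```

```text
[ 0.54799289 -0.34389719  0.03300709] 0.6785909942920902 [-1.22590509  0.88840667  0.97034855]
```

View pics/w15.png

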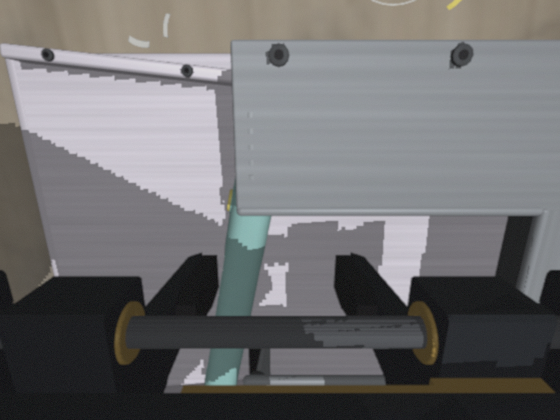

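Request:
send_rows --claw '[0.06,0.06,0.06,0.06,0.01,0.01,0.01,0.01,0.01]' --pt "-0.01 0.001 0" --pt "-0.018 0.0015 0" --pt "-0.018 0.0015 -0.008" --pt "-0.018 0.0015 -0.014" --pt "-0.018 0.0015 -0.014" --pt "-0.018 0.0015 -0.014" --pt "-0.018 0.0015 -0.014" --pt "-0.018 0.0015 -0.014" --pt "-0.018 0.0015 -0.014" --twist '[0,0,0,0,0,0,0,0,0]'

```text
time_s: 17.58
ee_pos: [0.5301, -0.3424, 0.0191]
ee_rot: [[0.001, 0.997, -0.073], [0.001, -0.073, -0.997], [-1.0, 0.001, -0.001]]
ft_force: [-1.1, 0.1, 0.8]
opening: 0.328
```

Run:
```python
from h import *
im=snap('wrist','w16.png')
s=robot.get_state();print(s['ee_pos'],s['opening'],s['ft_force'])
```

```text
[ 0.53003887 -0.34240677  0.01912391] 0.281392356479974 [-2.41187701  0.50665712 -0.50166427]
```

View pics/w16.png

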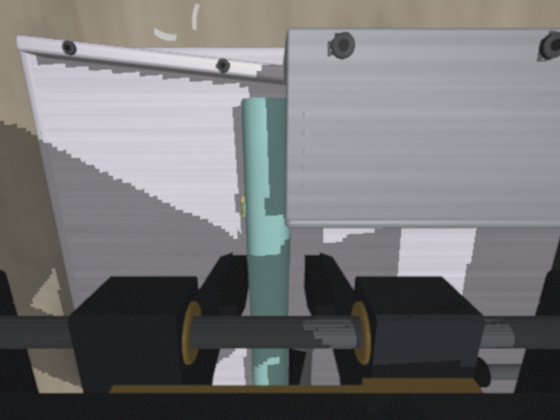

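Request:
send_rows --claw '[0.01,0.01,0.01,0.01,0.01,0.01,0.01,0.01,0.01,0.01,0.01,0.01]' --pt "0 0 0" --pt "0 0 0" --pt "-0.01 0.001 0.001" --pt "-0.025 0.002 0.001" --pt "-0.04 0.003 0.001" --pt "-0.055 0.004 0.002" --pt "-0.065 0.005 0.015" --pt "-0.07 0.005 0.05" --pt "-0.08 0.015 0.085" --pt "-0.095 0.04 0.11" --pt "-0.11 0.07 0.13" --pt "-0.125 0.105 0.14" --twist '[0,0,0,0,0,0,0,0,0,-0.1,-0.22,-0.34]'

```text
time_s: 18.63
ee_pos: [0.405, -0.2376, 0.1616]
ee_rot: [[0.005, 0.913, -0.408], [-0.003, -0.408, -0.913], [-1.0, 0.006, 0.0]]
ft_force: [0.1, 0.4, 0.4]
opening: 0.237
```

Run:
```python
from h import *
im=snap('wrist','w17.png')
s=robot.get_state();print(s['ee_pos'],s['opening'],s['ft_force'],s['ee_rot'])
```

```text
[ 0.40283467 -0.23165701  0.16177896] 0.24309781098358765 [3.42475958 1.4225404  0.98893533] [[ 2.93302640e-03  9.10277167e-01 -4.13988981e-01]
 [ 7.68298180e-04 -4.13992691e-01 -9.10279881e-01]
 [-9.99995404e-01  2.35180794e-03 -1.91361578e-03]]
```

View pics/w17.png

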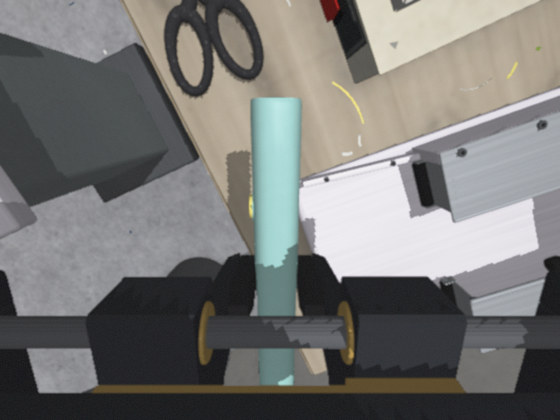

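Request:
send_rows --claw '[0.01,0.01,0.01,0.01,0.01,0.01,0.01,0.01,0.01,0.01,0.01,0.01]' --pt "-0.01 0.04 0" --pt "-0.02 0.08 0" --pt "-0.02 0.12 0" --pt "-0.02 0.16 0" --pt "-0.02 0.2 0" --pt "-0.02 0.24 0" --pt "-0.01 0.28 0" --pt "0 0.32 0" --pt "0.01 0.36 0" --pt "0.025 0.4 0" --pt "0.04 0.435 0" --pt "0.052 0.467 0" --twist '[-0.12,-0.24,-0.36,-0.48,-0.6,-0.72,-0.84,-0.96,-1.05,-1.09,-1.09,-1.09]'

```text
time_s: 19.68
ee_pos: [0.4386, 0.1899, 0.1622]
ee_rot: [[0.003, 0.051, -0.999], [-0.002, -0.999, -0.051], [-1.0, 0.002, -0.003]]
ft_force: [0.8, -1.6, 0.1]
opening: 0.24
```

Request:
send_rows --claw '[0.01,0.01,0.01,0.01,0.01]' --pt "0.02 0.03 0" --pt "0.035 0.06 -0.03" --pt "0.035 0.065 -0.07" --pt "0.035 0.065 -0.1" --pt "0.035 0.065 -0.11" --twist '[0,0,0,0,0]'

```text
time_s: 20.1
ee_pos: [0.4713, 0.2549, 0.0478]
ee_rot: [[-0.003, 0.052, -0.999], [-0.004, -0.999, -0.052], [-1.0, 0.004, 0.004]]
ft_force: [-0.1, -0.1, -1.1]
opening: 0.245
```

Run:
```python
from h import *
im=snap('wrist','w18.png')
s=robot.get_state();print(s['ee_pos'],s['opening'],s['ft_force'],s['ee_rot'])
```

```text
[0.47164766 0.25447855 0.04848568] 0.23742739479267302 [-1.27043208 -0.90890987 -1.85150605] [[-0.00312087  0.05154277 -0.99866591]
 [-0.00375474 -0.99866434 -0.05153095]
 [-0.99998808  0.00358891  0.00331023]]
```

View pics/w18.png

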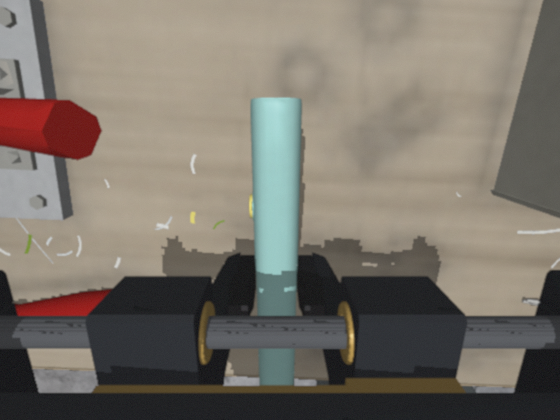

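Request:
send_rows --claw '[0.01,0.01,0.01,0.06,0.06,0.06,0.06,0.06,0.06,0.06,0.06,0.06]' --pt "0 0 -0.025" --pt "0 0 -0.04" --pt "0 0 -0.04" --pt "0 0 -0.04" --pt "0 0 -0.04" --pt "0 0 -0.032" --pt "0 0 -0.028" --pt "0 0 -0.028" --pt "0 -0.012 -0.028" --pt "0 -0.022 -0.028" --pt "0 -0.032 -0.028" --pt "0 -0.042 -0.028" --twist '[0,0,0,0,0,0,0,0,0,0,0,0]'

```text
time_s: 21.15
ee_pos: [0.4713, 0.2115, 0.0204]
ee_rot: [[-0.004, 0.051, -0.999], [-0.003, -0.999, -0.051], [-1.0, 0.003, 0.004]]
ft_force: [-11.8, 4.3, 1.9]
opening: 0.678
```

Run:
```python
from h import *
im=snap('wrist','w19.png')
s=robot.get_state();print(s['ee_pos'],s['opening'],s['ft_force'])
```

```text
[0.47013606 0.20999938 0.01991996] 0.6841051326620383 [-9.85553334 -3.85644816  2.54293574]
```

View pics/w19.png

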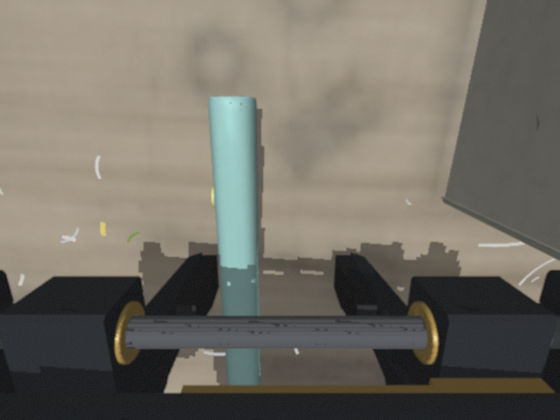

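The handle slid without tipping. The -x force probably comes from the gripper body touching the press. I'll back off and try a quick nudge on the top edge, with a run-up.

Request:
send_rows --claw '[0.06,0.088,0.088,0.088,0.088,0.088,0.088]' --pt "-0.01 0.002 0" --pt "-0.02 0.002 0.001" --pt "-0.02 0.002 0.002" --pt "-0.02 0.02 0.003" --pt "-0.02 0.035 0.003" --pt "-0.02 0.045 0.003" --pt "-0.02 0.045 0.003" --twist '[0,0,0,0,0,0,0]'

```text
time_s: 21.78
ee_pos: [0.4505, 0.2559, 0.0229]
ee_rot: [[-0.007, 0.05, -0.999], [-0.004, -0.999, -0.05], [-1.0, 0.003, 0.007]]
ft_force: [-0.1, -0.7, -0.2]
opening: 1.0
```

Run:
```python
from h import *
im=snap('wrist','w20.png')
s=robot.get_state();print(s['ee_pos'],s['opening'],s['ft_force'])
```

```text
[0.45029853 0.25511883 0.02281645] 0.9995046461990923 [-0.0108704  -0.43242391  0.51919213]
```

View pics/w20.png

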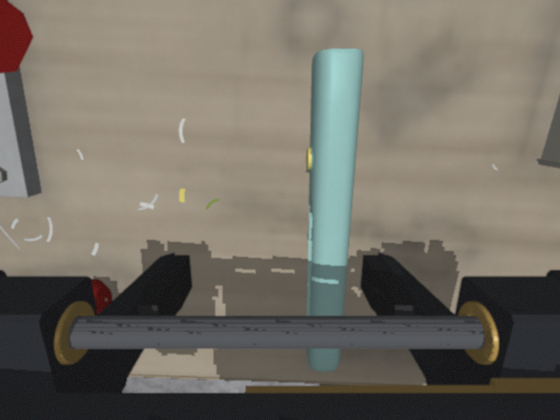

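Request:
send_rows --claw '[0.088,0.088,0.088,0.088,0.088]' --pt "0 -0.045 0" --pt "0 -0.09 0" --pt "0 -0.105 0" --pt "0 -0.105 0" --pt "0 -0.1 0" --twist '[0,0,0,0,0]'

```text
time_s: 22.25
ee_pos: [0.4506, 0.1535, 0.0229]
ee_rot: [[-0.008, 0.046, -0.999], [-0.004, -0.999, -0.046], [-1.0, 0.004, 0.008]]
ft_force: [0.9, -0.0, -0.4]
opening: 1.002
```

Run:
```python
from h import *
im=snap('wrist','w21.png')
s=robot.get_state();print(s['ee_pos'],s['opening'],s['ft_force'])
```

```text
[0.45038305 0.15534471 0.02286078] 0.9986054296105672 [-0.2684881   0.83943431  0.0128982 ]
```

View pics/w21.png

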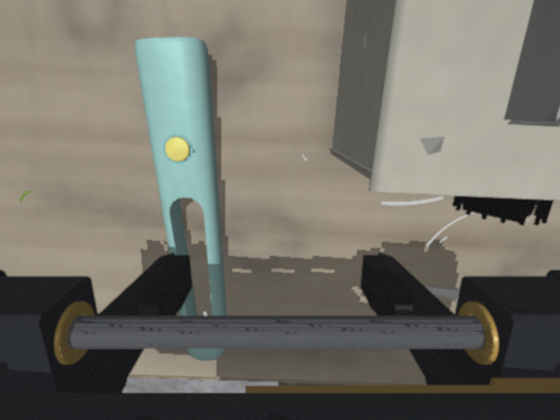

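It flipped, and the yellow dot is up again at (177,149). Lifting to measure.

Request:
send_rows --claw '[0.088,0.088,0.06,0.06,0.06]' --pt "0 0 0.03" --pt "0 0 0.06" --pt "0 0.03 0.09" --pt "0 0.04 0.09" --pt "0 0.04 0.09" --twist '[0,0,0,0,0]'

```text
time_s: 22.72
ee_pos: [0.4506, 0.198, 0.1138]
ee_rot: [[-0.005, 0.052, -0.999], [-0.003, -0.999, -0.052], [-1.0, 0.003, 0.005]]
ft_force: [-0.4, -0.9, -0.5]
opening: 0.797
```

Run:
```python
from h import *
im=snap('wrist','w22.png')
s=robot.get_state();print(s['ee_pos'],s['opening'],s['ft_force'],s['ee_rot'])
hsv=cv2.cvtColor(im,cv2.COLOR_BGR2HSV);m=cv2.inRange(hsv,(80,60,40),(98,255,255))
c=max(cv2.findContours(m,0,1)[0],key=cv2.contourArea);r=cv2.minAreaRect(c);b=cv2.boxPoints(r);print(r,b)
for p in b:print(ray('wrist',p,.015))
```

```text
[0.44982194 0.19668289 0.11242303] 0.7484189301878883 [-0.6729028  -1.20363068 -0.41165842] [[-0.00776022  0.05177891 -0.99862842]
 [-0.00403008 -0.998652   -0.05174881]
 [-0.99996177  0.00362297  0.00795844]]
((274.5, 140.0), (20.0, 19.0), 90.0) [[265. 130.]
 [284. 130.]
 [284. 150.]
 [265. 150.]]
[0.51694847 0.20762649 0.015     ]
[0.51768569 0.19342841 0.015     ]
[0.50297752 0.19254887 0.015     ]
[0.5022301  0.20701238 0.015     ]
```

View pics/w22.png

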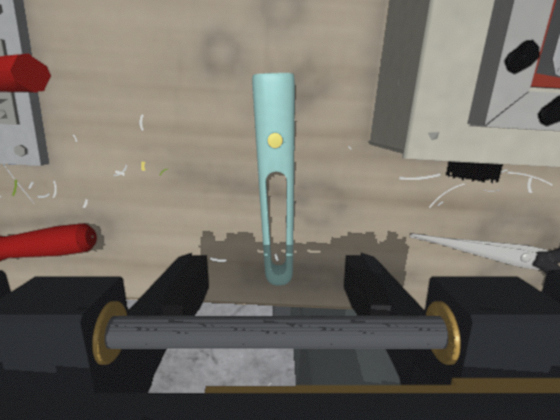

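Run:
```python
from h import *
a=ray('wrist',(274,74),.015);b=ray('wrist',(279.5,284),.015);print(a,b,(a+b)/2,np.linalg.norm(a-b),np.arctan2(*(a-b)[[1,0]]))
```

```text
[0.55576466 0.20283609 0.015     ] [0.38803121 0.18960367 0.015     ] [0.47189793 0.19621988 0.015     ] 0.16825458589887113 0.07872648660945601
```

Request:
send_rows --claw '[0.06,0.06,0.06,0.06,0.06,0.01,0.01,0.01,0.01,0.01,0.01,0.01]' --pt "0 -0.002 -0.04" --pt "0.001 -0.002 -0.08" --pt "0.001 -0.002 -0.1" --pt "0.001 -0.002 -0.107" --pt "0.001 -0.002 -0.107" --pt "0.001 -0.002 -0.107" --pt "0.001 -0.002 -0.107" --pt "0.001 -0.002 -0.107" --pt "0.001 -0.002 -0.107" --pt "0.001 -0.002 -0.107" --pt "0 -0.002 -0.08" --pt "0 -0.002 -0.04" --twist '[0.025,0.025,0.025,0.025,0.025,0.025,0.025,0.025,0.025,0.025,0.025,0.025]'

```text
time_s: 23.77
ee_pos: [0.4479, 0.1943, 0.0711]
ee_rot: [[-0.014, 0.077, -0.997], [-0.005, -0.997, -0.077], [-1.0, 0.004, 0.014]]
ft_force: [-0.2, -0.4, -1.0]
opening: 0.288
```

Run:
```python
from h import *
im=snap('wrist','w23.png')
s=robot.get_state();print(s['ee_pos'],s['opening'],s['ft_force'],s['ee_rot'])
```

```text
[0.45223544 0.1953196  0.07966955] 0.29448742117925986 [5.56836624 2.36164203 6.94481066] [[ 1.98454899e-04  7.71653828e-02 -9.97018287e-01]
 [-2.87552196e-03 -9.97014140e-01 -7.71656342e-02]
 [-9.99995846e-01  2.88226187e-03  2.40284117e-05]]
```

View pics/w23.png

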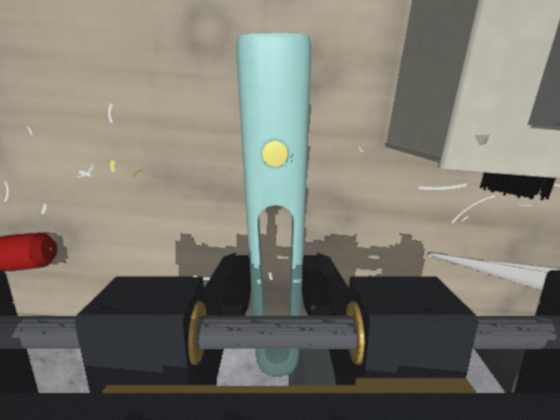

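Request:
send_rows --claw '[0.01,0.01,0.01,0.01,0.01,0.01,0.01,0.01,0.01,0.01,0.01,0.01]' --pt "-0.02 -0.005 0.035" --pt "-0.04 -0.03 0.06" --pt "-0.06 -0.06 0.08" --pt "-0.07 -0.095 0.09" --pt "-0.07 -0.135 0.09" --pt "-0.07 -0.175 0.09" --pt "-0.07 -0.215 0.09" --pt "-0.07 -0.255 0.09" --pt "-0.07 -0.295 0.09" --pt "-0.07 -0.335 0.09" --pt "-0.06 -0.375 0.09" --pt "-0.05 -0.415 0.09" --twist '[0.12,0.24,0.36,0.48,0.6,0.72,0.84,0.96,1.08,1.2,1.32,1.419]'

```text
time_s: 24.82
ee_pos: [0.393, -0.1666, 0.1701]
ee_rot: [[0.004, 0.977, -0.211], [-0.001, -0.211, -0.977], [-1.0, 0.004, 0.0]]
ft_force: [0.5, -0.1, 0.5]
opening: 0.291
```

Run:
```python
from h import *
s=robot.get_state();print(s['time_s'],s['ee_pos'],s['opening'],np.arctan2(s['ee_rot'][1][1],s['ee_rot'][0][1]))
```

```text
24.8167 [ 0.39299692 -0.16655576  0.17013962] 0.2914926615913749 -0.2130166010919267
```

Request:
send_rows --claw '[0.01,0.01,0.01,0.01,0.01,0.01,0.01,0.01,0.01,0.01,0.01]' --pt "0.02 -0.035 0" --pt "0.04 -0.07 0" --pt "0.055 -0.11 0" --pt "0.07 -0.145 0" --pt "0.08 -0.175 -0.03" --pt "0.0805 -0.1925 -0.06" --pt "0.0805 -0.1925 -0.09" --pt "0.0805 -0.1925 -0.12" --pt "0.0805 -0.1925 -0.14" --pt "0.0805 -0.1925 -0.14" --pt "0.0805 -0.1925 -0.14" --twist '[0.1,0.138,0.138,0.138,0.138,0.138,0.138,0.138,0.138,0.138,0.138]'

```text
time_s: 25.73
ee_pos: [0.4735, -0.359, 0.0302]
ee_rot: [[0.003, 0.997, -0.075], [-0.0, -0.075, -0.997], [-1.0, 0.003, -0.0]]
ft_force: [-0.5, -0.5, -0.2]
opening: 0.294
```

Run:
```python
from h import *
im=snap('wrist','w24.png')
s=robot.get_state();print(s['time_s'],s['ee_pos'],s['opening'],np.arctan2(s['ee_rot'][1][1],s['ee_rot'][0][1]))
```

```text
25.7833 [ 0.47397407 -0.35947261  0.03144321] 0.29140897050132286 -0.07486657490013802
```

View pics/w24.png

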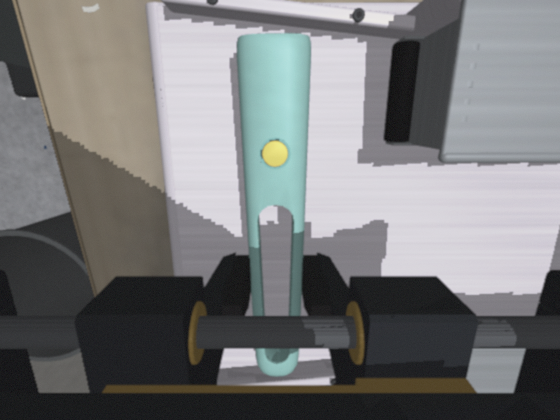

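Request:
send_rows --claw '[0.01,0.01,0.05,0.05,0.05,0.05,0.05,0.01,0.01,0.01,0.01,0.01]' --pt "0 0 -0.012" --pt "0 0 -0.015" --pt "0 0 -0.015" --pt "0 0 -0.015" --pt "0.001 0.01 -0.015" --pt "0.0015 0.02 -0.015" --pt "0.0015 0.02 -0.015" --pt "0.0015 0.02 -0.015" --pt "0.0015 0.02 -0.015" --pt "0.0015 0.02 -0.015" --pt "0.0015 0.02 -0.015" --pt "0.0015 0.02 -0.015" --twist '[0,0,0,0,0,0,0,0,0,0,0,0]' --squeeze 25

```text
time_s: 26.78
ee_pos: [0.4755, -0.3398, 0.0165]
ee_rot: [[0.005, 0.997, -0.075], [-0.002, -0.075, -0.997], [-1.0, 0.005, 0.002]]
ft_force: [0.9, 0.1, -0.5]
opening: 0.295
```

Run:
```python
from h import *
im=snap('wrist','w25.png')
s=robot.get_state();print(s['time_s'],s['ee_pos'],s['opening'],np.arctan2(s['ee_rot'][1][1],s['ee_rot'][0][1]),s['ft_force'])
```

```text
26.8333 [ 0.47547625 -0.33972899  0.0164709 ] 0.29063452927059125 -0.0750998926181169 [0.64187717 0.34637135 0.42295068]
```

View pics/w25.png

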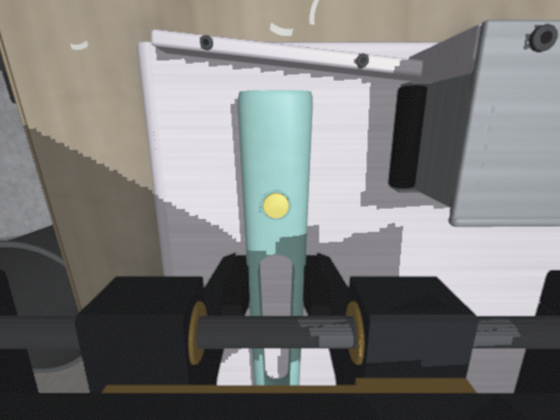

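Request:
send_rows --claw '[0.01,0.01,0.01,0.01,0.01,0.01,0.01,0.01,0.01,0.01]' --pt "0.008 -0.0005 0" --pt "0.016 -0.001 0" --pt "0.024 -0.002 0" --pt "0.032 -0.0025 0" --pt "0.038 -0.003 0" --pt "0.044 -0.0035 0" --pt "0.05 -0.004 0" --pt "0.056 -0.0045 0" --pt "0.06 -0.0045 0" --pt "0.06 -0.0045 0" --twist '[0,0,0,0,0,0,0,0,0,0]'

```text
time_s: 27.67
ee_pos: [0.5364, -0.3443, 0.0165]
ee_rot: [[0.006, 0.997, -0.075], [-0.003, -0.075, -0.997], [-1.0, 0.006, 0.002]]
ft_force: [0.3, 0.7, 2.0]
opening: 0.29
```

Run:
```python
from h import *
im=snap('wrist','w26.png')
s=robot.get_state();print(s['time_s'],s['ee_pos'],s['opening'],np.arctan2(s['ee_rot'][1][1],s['ee_rot'][0][1]),s['ft_force'],s['moment'])
```

```text
27.7167 [ 0.5360827  -0.34425022  0.01648077] 0.2908866458800078 -0.0749852842304802 [-0.26621569  0.02122776  0.8100692 ] [-0.06079893 -0.11724316 -0.02166831]
```

View pics/w26.png

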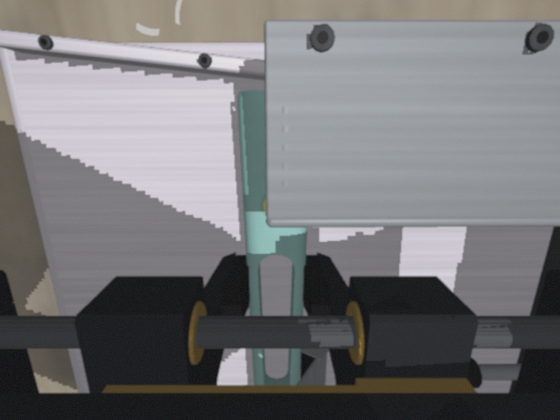

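Request:
send_rows --claw '[0.01,0.01,0.01,0.01,0.01,0.01,0.01,0.01]' --pt "0.006 -0.0005 0" --pt "0.012 -0.001 0" --pt "0.018 -0.0015 0" --pt "0.024 -0.002 0" --pt "0.03 -0.0025 0" --pt "0.036 -0.003 0" --pt "0.042 -0.003 0" --pt "0.042 -0.003 0" --twist '[0,0,0,0,0,0,0,0]'

```text
time_s: 28.38
ee_pos: [0.5796, -0.3473, 0.0165]
ee_rot: [[0.008, 0.997, -0.075], [-0.004, -0.074, -0.997], [-1.0, 0.009, 0.003]]
ft_force: [3.3, -0.5, 0.9]
opening: 0.29
```

Run:
```python
from h import *
im=snap('wrist','w27.png')
s=robot.get_state();print(s['time_s'],s['ee_pos'],s['opening'],np.arctan2(s['ee_rot'][1][1],s['ee_rot'][0][1]),s['ft_force'],s['moment'])
```

```text
28.4333 [ 0.57939605 -0.34726017  0.01655145] 0.29510556409187993 -0.0746251330268148 [ 2.97303999 -0.71681156  0.74222397] [-0.07397467 -0.5213797  -0.01249065]
```

View pics/w27.png

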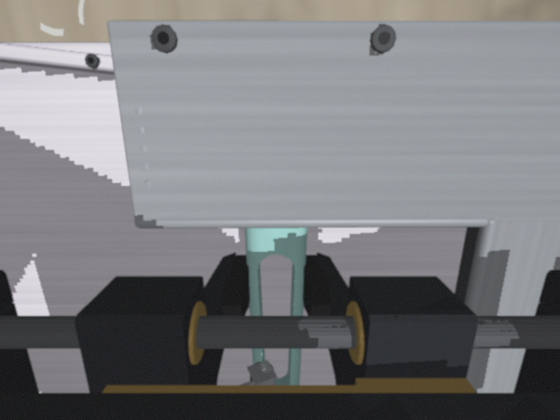

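Request:
send_rows --claw '[0.05,0.05,0.05,0.05,0.05,0.02,0.02,0.02,0.02,0.02,0.02,0.02]' --pt "0 0 0" --pt "0 0 0" --pt "0 0 0.02" --pt "0 0 0.06" --pt "-0.01 0.001 0.085" --pt "-0.025 0.002 0.085" --pt "-0.036 0.003 0.085" --pt "-0.036 0.003 0.085" --pt "-0.036 0.003 0.085" --pt "-0.036 0.003 0.085" --pt "-0.036 0.003 0.085" --pt "-0.036 0.003 0.085" --twist '[0,0,0,0,-0.12,-0.24,-0.36,-0.48,-0.6,-0.72,-0.84,-0.96]'

```text
time_s: 29.43
ee_pos: [0.5431, -0.3442, 0.1014]
ee_rot: [[0.002, 0.506, -0.863], [-0.009, -0.863, -0.506], [-1.0, 0.009, 0.003]]
ft_force: [0.9, 0.2, -0.1]
opening: 0.228
```

Request:
send_rows --claw '[0.02,0.02,0.02,0.02,0.02,0.02,0.02]' --pt "0 0 0" --pt "0 0 0" --pt "0 0 0" --pt "0 0 0" --pt "0 0 0" --pt "0 0 0" --pt "0 0 0" --twist '[-0.12,-0.24,-0.36,-0.48,-0.6,-0.61,-0.61]'

```text
time_s: 30.02
ee_pos: [0.543, -0.3441, 0.1013]
ee_rot: [[-0.004, -0.077, -0.997], [-0.008, -0.997, 0.077], [-1.0, 0.008, 0.003]]
ft_force: [0.3, 0.1, 0.4]
opening: 0.221
```

Run:
```python
from h import *
im=snap('wrist','w28.png')
s=robot.get_state();print(s['time_s'],s['ee_pos'],s['opening'],np.arctan2(s['ee_rot'][1][1],s['ee_rot'][0][1]),s['ft_force'],s['moment'])
```

```text
30.0667 [ 0.54299425 -0.34410424  0.10131032] 0.22645180218729727 -1.6473828574446414 [ 0.36730235 -0.64849441 -0.30798598] [-0.00278421  0.05222796 -0.05435315]
```

View pics/w28.png

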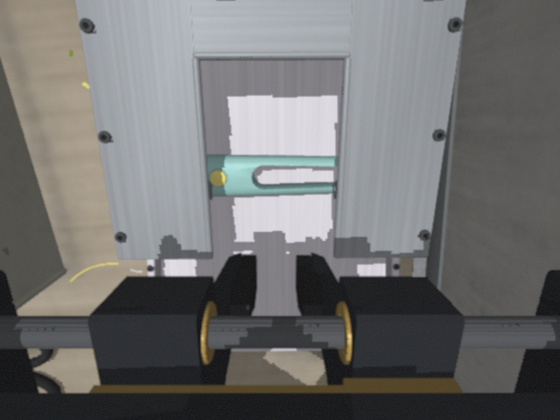

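Request:
send_rows --claw '[0.02,0.02,0.02,0.02,0.02,0.02,0.02,0.02,0.02,0.02]' --pt "0 0.001 -0.03" --pt "0 0.001 -0.06" --pt "0 0.001 -0.08" --pt "0 0.001 -0.085" --pt "0 0.001 -0.085" --pt "0.005 0 -0.085" --pt "0.01 0 -0.085" --pt "0.014 0 -0.085" --pt "0.017 -0.0005 -0.085" --pt "0.02 -0.001 -0.085" --twist '[0,0,0,0,0,0,0,0,0,0]'

```text
time_s: 30.9
ee_pos: [0.5635, -0.3453, 0.0171]
ee_rot: [[-0.003, -0.076, -0.997], [-0.009, -0.997, 0.076], [-1.0, 0.009, 0.003]]
ft_force: [-4.0, 0.7, 2.0]
opening: 0.229
```

Run:
```python
from h import *
im=snap('wrist','w29.png')
s=robot.get_state();print(s['time_s'],s['ee_pos'],s['opening'],np.arctan2(s['ee_rot'][1][1],s['ee_rot'][0][1]),s['ft_force'],s['moment'])
```

```text
30.95 [ 0.56384561 -0.34530061  0.01688247] 0.22879144452129876 -1.6470032350428134 [-0.09022519 -0.08220872  0.48516045] [-0.06552963  0.06357679  0.03134736]
```

View pics/w29.png

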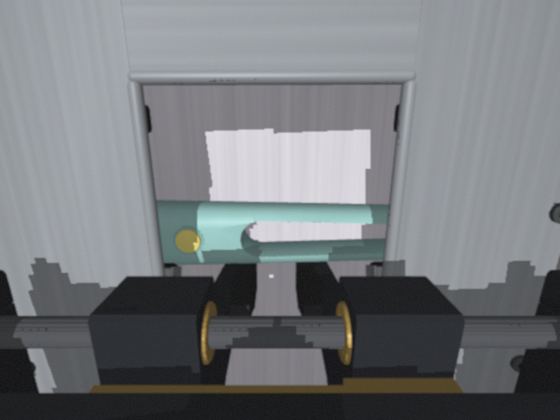

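Run:
```python
from h import *
th=-.0755;o=np.array([.5399,-.3455])
def F(p):
    d=np.array(p)[:2]-o;return np.round([d[0]*np.cos(th)+d[1]*np.sin(th),-d[0]*np.sin(th)+d[1]*np.cos(th)],4)
im=cv2.imread('pics/w29.png')
cv2.imwrite('pics/w29z.png',cv2.resize(im[60:290,120:420],None,fx=2.6,fy=2.6,interpolation=cv2.INTER_CUBIC))
for uv,z in [((148,132),.024),((148,132),.012),((148,105),.034),((397,131),.024),((280,203),.025),((280,262),.025),((280,78),.065)]:print(uv,z,F(ray('wrist',uv,z)))
print(F(robot.get_state()['ee_pos']))
```

```text
(148, 132) 0.024 [0.0947 0.0563]
(148, 132) 0.012 [0.0942 0.0609]
(148, 105) 0.034 [0.1051 0.0513]
(397, 131) 0.024 [ 0.095 -0.05 ]
(280, 203) 0.025 [0.0635 0.    ]
(280, 262) 0.025 [ 0.0342 -0.0001]
(280, 78) 0.065 [0.1112 0.0011]
[0.0239 0.002 ]
```

View pics/w29z.png

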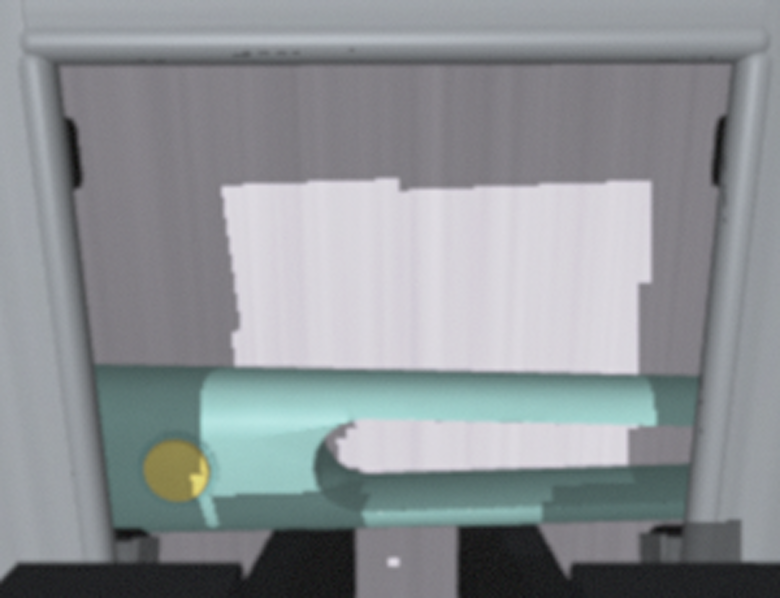

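Request:
send_rows --claw '[0.02,0.02,0.02,0.02,0.02,0.02]' --pt "0.004 0 0" --pt "0.008 -0.0005 0" --pt "0.012 -0.001 0" --pt "0.015 -0.001 0" --pt "0.018 -0.0015 0" --pt "0.02 -0.0015 0" --twist '[0,0,0,0,0,0]'

```text
time_s: 31.45
ee_pos: [0.5842, -0.3468, 0.0168]
ee_rot: [[-0.003, -0.076, -0.997], [-0.009, -0.997, 0.076], [-1.0, 0.009, 0.002]]
ft_force: [-0.5, 0.1, -0.1]
opening: 0.227
```

Run:
```python
from h import *
s=robot.get_state();print(s['ft_force'],s['moment'])
im=snap('wrist','w30.png')
s=robot.get_state();print(s['time_s'],s['ee_pos'],s['opening'],np.arctan2(s['ee_rot'][1][1],s['ee_rot'][0][1]),s['ft_force'],s['moment'])
```

```text
[-0.52910067  0.13691607 -0.14283814] [ 0.00293694  0.12692305 -0.02951038]
31.5 [ 0.58438554 -0.34675451  0.0167817 ] 0.2296555787988597 -1.6468204940208986 [ 0.0166746  -0.64637241 -0.09194007] [ 0.03410717  0.01688361 -0.03419431]
```

View pics/w30.png

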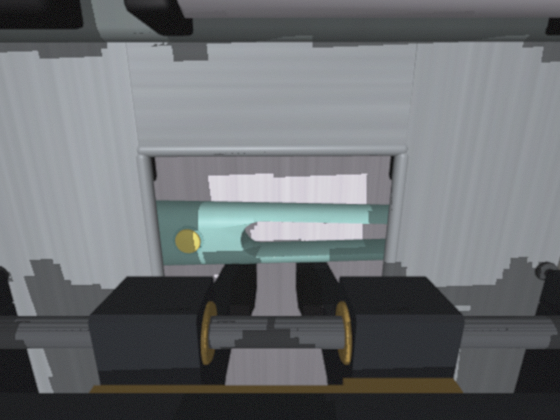

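Request:
send_rows --claw '[0.02,0.02,0.02,0.02,0.02]' --pt "0.002 0 0" --pt "0.004 -0.0005 0" --pt "0.006 -0.0005 0" --pt "0.007 -0.0005 0" --pt "0.007 -0.0005 0" --twist '[0,0,0,0,0]'

```text
time_s: 31.92
ee_pos: [0.5916, -0.3472, 0.0168]
ee_rot: [[-0.002, -0.076, -0.997], [-0.009, -0.997, 0.076], [-1.0, 0.009, 0.002]]
ft_force: [0.1, 0.0, 0.0]
opening: 0.228
```

Run:
```python
from h import *
s=robot.get_state();print(s['ft_force'],s['moment'])
im=snap('wrist','w31.png')
cv2.imwrite('pics/w31z.png',cv2.resize(im[130:290,130:420],None,fx=2.6,fy=2.6,interpolation=cv2.INTER_CUBIC))
s=robot.get_state();print(s['time_s'],s['ee_pos'],s['ft_force'],s['moment'])
```

```text
[0.09504581 0.03363541 0.0133654 ] [0.04547038 0.04917061 0.03319344]
31.9667 [ 0.59146133 -0.34723491  0.01675507] [-0.21758156  0.55470115  0.50417634] [-0.01250281  0.01197659  0.01307968]
```

View pics/w31z.png

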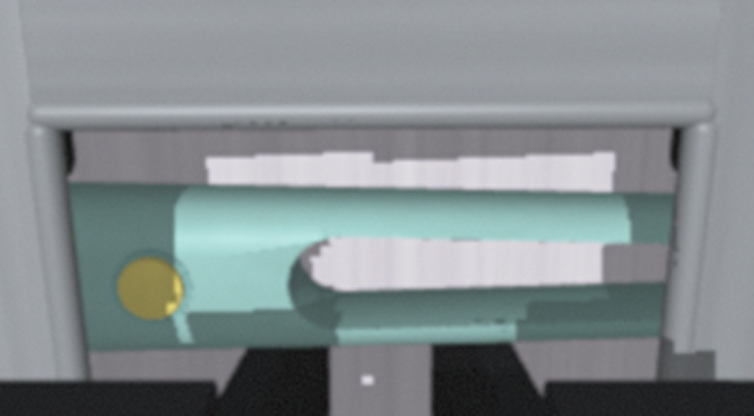

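Request:
send_rows --claw '[0.02,0.02,0.02]' --pt "0.0005 0 0" --pt "0.001 0 0" --pt "0.001 0 0" --twist '[0,0,0]'

```text
time_s: 32.22
ee_pos: [0.5925, -0.3472, 0.0168]
ee_rot: [[-0.002, -0.076, -0.997], [-0.009, -0.997, 0.076], [-1.0, 0.009, 0.002]]
ft_force: [0.0, -0.5, -0.1]
opening: 0.225
```

Request:
send_rows --claw '[0.02,0.02,0.02]' --pt "0.0005 0 0" --pt "0.001 0 0" --pt "0.001 0 0" --twist '[0,0,0]'

```text
time_s: 32.47
ee_pos: [0.5936, -0.3472, 0.0168]
ee_rot: [[-0.002, -0.076, -0.997], [-0.009, -0.997, 0.076], [-1.0, 0.009, 0.002]]
ft_force: [0.3, 0.3, 0.2]
opening: 0.227
```

Request:
send_rows --claw '[0.02,0.02,0.02]' --pt "0.0005 0 0" --pt "0.001 -0.0001 0" --pt "0.001 -0.0001 0" --twist '[0,0,0]'

```text
time_s: 32.72
ee_pos: [0.5947, -0.3473, 0.0168]
ee_rot: [[-0.002, -0.076, -0.997], [-0.009, -0.997, 0.076], [-1.0, 0.009, 0.002]]
ft_force: [0.7, -0.1, -0.2]
opening: 0.225
```

Run:
```python
from h import *
s=robot.get_state();print(s['time_s'],s['ft_force'],s['moment'],s['ee_pos'])
im=snap('wrist','w32.png')
cv2.imwrite('pics/w32z.png',cv2.resize(im[130:290,130:420],None,fx=2.6,fy=2.6,interpolation=cv2.INTER_CUBIC))
s=robot.get_state();print(s['ft_force'],s['moment'])
```

```text
32.7167 [ 0.68423657 -0.11804807 -0.16046244] [ 0.03664811 -0.00681038 -0.00201131] [ 0.59466768 -0.34733006  0.01677328]
[ 0.26118675 -0.24959554  0.2540533 ] [ 0.088552   -0.00262949  0.05737861]
```

View pics/w32z.png

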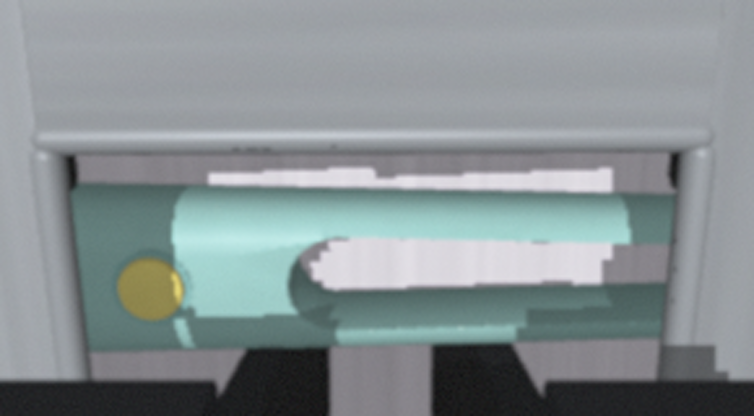

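Request:
send_rows --claw '[0.02,0.02,0.02]' --pt "0.0005 0 0" --pt "0.001 -0.0001 0" --pt "0.001 -0.0001 0" --twist '[0,0,0]'

```text
time_s: 33.02
ee_pos: [0.5957, -0.3474, 0.0168]
ee_rot: [[-0.002, -0.076, -0.997], [-0.009, -0.997, 0.076], [-1.0, 0.009, 0.002]]
ft_force: [-0.3, -0.7, 0.0]
opening: 0.229
```

```bash
python3 -c "
from h import *
s=robot.get_state();print(s['time_s'],s['ft_force'],s['moment'])"
```

```text
33.0167 [-0.33395861 -0.6826073   0.03345399] [0.09678433 0.00897523 0.08004381]
```

Request:
send_rows --claw '[0.02,0.02,0.02]' --pt "0.0005 0 0" --pt "0.001 -0.0001 0" --pt "0.001 -0.0001 0" --twist '[0,0,0]'

```text
time_s: 33.27
ee_pos: [0.5966, -0.3475, 0.0168]
ee_rot: [[-0.003, -0.076, -0.997], [-0.009, -0.997, 0.076], [-1.0, 0.009, 0.002]]
ft_force: [-1.8, -0.1, 0.6]
opening: 0.228
```

```bash
python3 -c "
from h import *
s=robot.get_state();print(s['time_s'],s['ft_force'],s['moment'])"
```

```text
33.2667 [-1.75662127 -0.0684704   0.61773878] [0.11225944 0.31149224 0.03025991]
```

Request:
send_rows --claw '[0.02,0.02,0.02]' --pt "0.0003 0 0" --pt "0.0005 0 0" --pt "0.0005 0 0" --twist '[0,0,0]'

```text
time_s: 33.52
ee_pos: [0.5968, -0.3475, 0.0167]
ee_rot: [[-0.004, -0.076, -0.997], [-0.009, -0.997, 0.076], [-1.0, 0.009, 0.003]]
ft_force: [-4.2, -0.2, 2.7]
opening: 0.224
```

Run:
```python
from h import *
s=robot.get_state();print(s['time_s'],s['ft_force'],s['moment'],s['ee_pos'])
im=snap('wrist','w33.png')
cv2.imwrite('pics/w33z.png',cv2.resize(im[130:290,130:420],None,fx=2.6,fy=2.6,interpolation=cv2.INTER_CUBIC))
for i in range(3):
    s=robot.get_state();print(s['ft_force'],s['moment']);robot.camera('wrist')
```

```text
33.5167 [-4.24977211 -0.15858306  2.69406667] [0.13553998 0.65078543 0.09782982] [ 0.5967952  -0.34751487  0.01673909]
[-4.55545464  1.20659892  1.53280298] [0.13963311 0.67017433 0.08634079]
[-4.50107417  0.11062669  2.48267804] [0.08427649 0.66391179 0.07205028]
[-4.75762404  0.07738798  3.21394777] [0.2115084  0.69201107 0.09466224]
```

View pics/w33z.png

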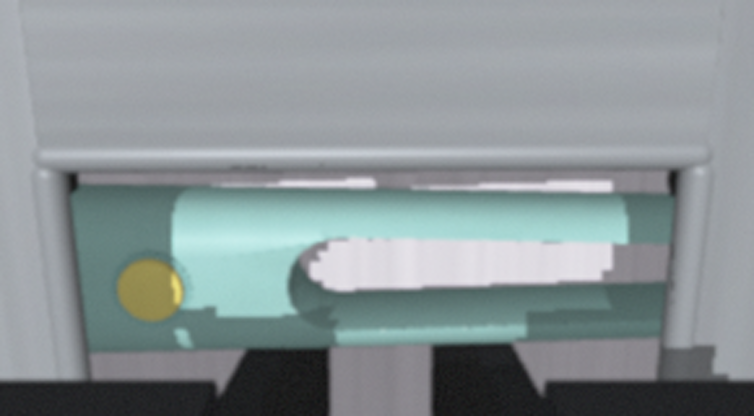

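Pushing force is a steady 4.5 N, inside the 2–5 N home range, with the handle's edge against the black bumper ends at both sides. I'll back off slowly, lift and inspect.

Request:
send_rows --claw '[0.02,0.02,0.02,0.02,0.02,0.02,0.02,0.02,0.02]' --pt "-0.0005 0 0" --pt "-0.001 0 0" --pt "-0.002 0 0" --pt "-0.004 0 0" --pt "-0.008 0.001 0" --pt "-0.012 0.001 0.01" --pt "-0.014 0.001 0.045" --pt "-0.014 0.001 0.08" --pt "-0.02 0.001 0.09" --twist '[0,0,0,0,0,0,0,0,0]'

```text
time_s: 34.47
ee_pos: [0.5786, -0.3477, 0.1134]
ee_rot: [[0.004, -0.075, -0.997], [-0.014, -0.997, 0.075], [-1.0, 0.014, -0.005]]
ft_force: [0.5, -0.3, 1.0]
opening: 0.23
```

Run:
```python
from h import *
im=snap('wrist','w34.png')
s=robot.get_state();print(s['time_s'],s['ee_pos'],s['ft_force'])
```

```text
34.5167 [ 0.57755222 -0.34793825  0.11312778] [-0.88058134 -0.38260222  0.71408866]
```

View pics/w34.png

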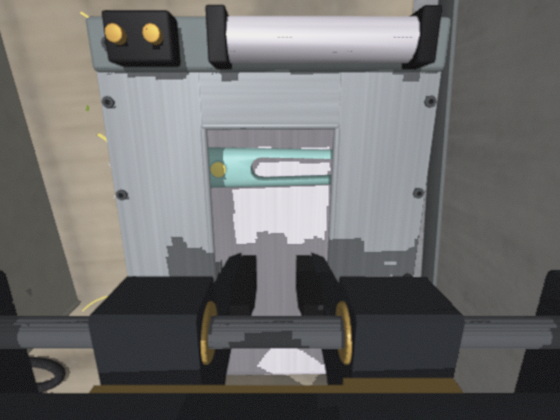

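Request:
send_rows --claw '[0.02,0.02,0.02,0.02,0.02,0.02,0.02]' --pt "-0.03 0.003 0.02" --pt "-0.07 0.005 0.03" --pt "-0.1 0.007 0.03" --pt "-0.12 0.009 0.03" --pt "-0.13 0.01 0.03" --pt "-0.13 0.01 0.03" --pt "-0.13 0.01 0.03" --twist '[0,0,0,0,0,0,0]'

```text
time_s: 35.1
ee_pos: [0.4474, -0.3379, 0.1429]
ee_rot: [[0.003, -0.077, -0.997], [-0.014, -0.997, 0.077], [-1.0, 0.014, -0.004]]
ft_force: [0.8, -0.2, -0.2]
opening: 0.231
```

Run:
```python
from h import *
im=snap('wrist','w35.png')
im2=snap('top','t35.png')
cv2.imwrite('pics/t35z.png',cv2.resize(im2[160:300,335:445],None,fx=4.2,fy=4.2,interpolation=cv2.INTER_CUBIC))
cv2.imwrite('pics/w35z.png',cv2.resize(im[0:250,100:440],None,fx=2.3,fy=2.3,interpolation=cv2.INTER_CUBIC))
for t in('whisk','glue_bottle'):print(t,robot.spot_in('top',t)[:1])
```

```text
whisk [{'location': [381.2, 216.8], 'score': 0.46}]
glue_bottle [{'location': [168.7, 148.4], 'score': 0.64}]
```

View pics/w35z.png

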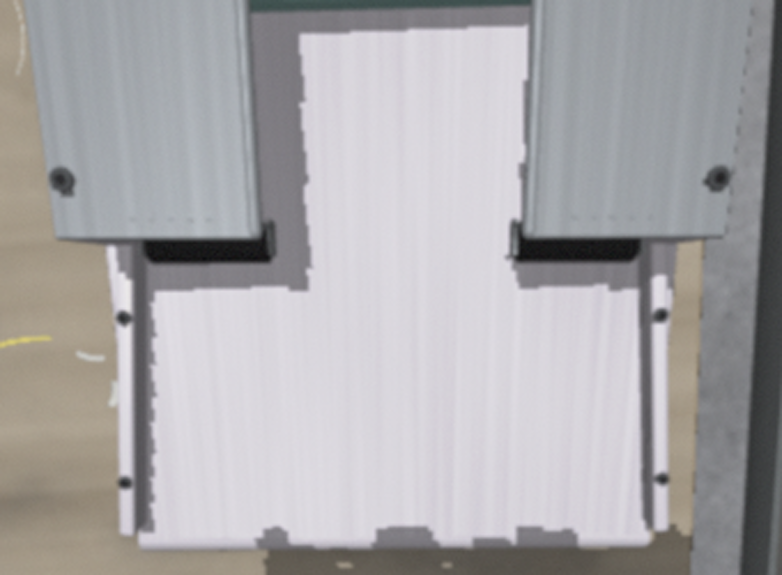

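View pics/t35z.png

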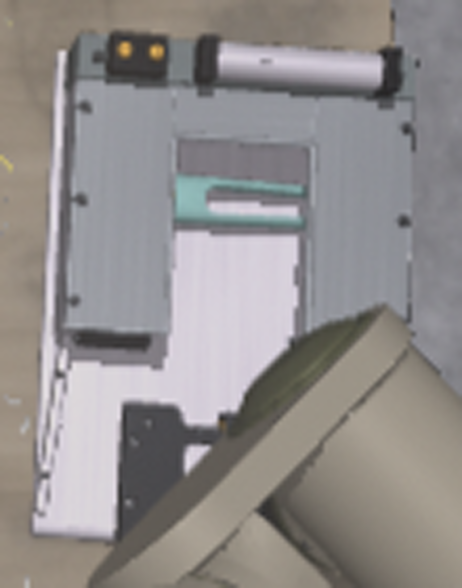

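Run:
```python
from h import *
im=cv2.imread('pics/t35.png');a=cv2.imread('pics/top0.png')
d=cv2.absdiff(im,a)[120:210,120:205];print('whisk/glue diff',d.max(),d.mean())
w=cv2.imread('pics/w34.png')
cv2.imwrite('pics/w34z.png',cv2.resize(w[110:210,190:350],None,fx=4.5,fy=4.5,interpolation=cv2.INTER_CUBIC))
w=cv2.imread('pics/w34.png')
```

```text
whisk/glue diff 5 2.117429193899782
```

View pics/w34z.png

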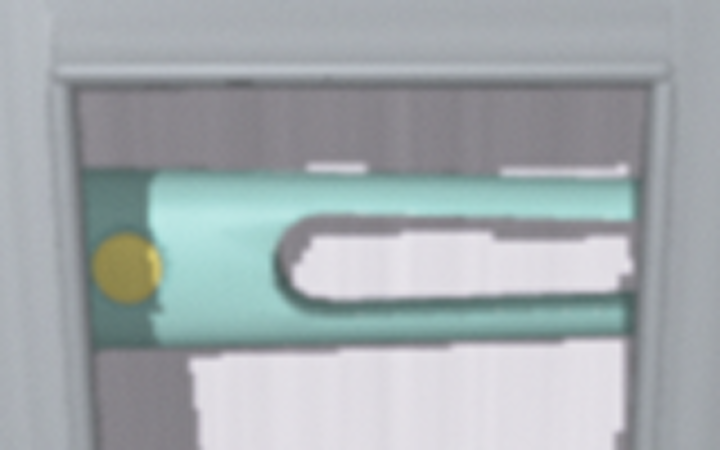

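```bash
python3 -c "
from h import *
print(robot.finish_job(), robot.get_state()['time_s'])"
```

```text
the job is handed in; nothing more can be done
the job is handed in; nothing more can be done
```

The handle is loaded and I handed the job in. It lies flat, yellow dot up, and looks square against the bumpers. Both flaps hang shut and the arm is clear. The job tool gave no verdict, so success rests on the checks below.

**What went wrong on the way:** the first push rolled the handle 90° onto its side under the flaps. I pulled it back out. Two slow pushes on its top edge failed: on the deck it slid and turned with one end under the left flap, and on the bench it slid. I then flipped it upright with a quick nudge on the bench. During the slow bench push the gripper met about 12 N, probably from touching the press; it was gone once I backed off.

**Second attempt:** I re-laid the handle crosswise on the deck and carried it, gripped, under the flaps. I then pushed it home through the cut-out in 0.5–1 mm steps.

**Last checks:**
- **Press force:** about 4.5 N steady at the wrist, with readings from 4.2 to 4.8 N, held for more than 0.1 s before I backed off.
- **Flaps and pose:** the wrist and top pictures showed both flaps shut and the handle flat and square.
- **Bystanders:** the top view of the whisk and glue bottle area is unchanged from the start. The network's "whisk" detection in the last picture landed on the feeder, so I used a picture comparison instead.
- **Not measured:** I did not measure the gap to the bumpers after release. From the pictures and the bumpers' springiness I judged it to be about 1 mm, against the 3 mm limit.

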